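# Trip-test the power board and put the batteries on charge

## Task

Put the loose batteries on charge: first trip the power board with its test button so that its lever drops, and while the board is dead sort every battery, those on the table and any left in the wrong tray, into the charging tray for its kind - block-shaped camera packs in the tray with broad brass plates, twin-cell light packs in the tray with long thin rails - each one lying flat on the tray's floor, none on top of another. Then lift the lever fully up again to switch the charging on; leave the other kit where it is.

Things in the scene. Friction and masses are not known exactly. Their poses are not given: they have to be found in the camera images.
- board: power board that feeds the charging trays: grey box 150 x 180 mm, 60 mm high at the front (its -x side) and 98 mm at the back, with a white face that slopes up at 14 degrees from front to back; it carries a breaker with a black toggle lever, and beside it an earth-leakage block with a white test button. Origin under the middle of the box, on the table, z up, x from front to back, y to its left. Fixed to the table
- lever (a joint): the breaker's lever, rad: 0 = fully up, on (leaning 20 degrees past upright, towards the back); 1.05 = fully dropped, tripped (leaning 40 degrees from upright, towards the front). It is over-centre: past upright (0.35) it falls to whichever side it is on, and stays there; a light push of 1 to 2 N on its front side, towards the back, lifts it
- lever_tip (a point): a point in the lever 26 mm from its hinge, 5 mm short of its end. The lever is a black paddle 24 mm wide (along the board's y) and 9 mm thick; the face lies about 20 mm below this point when the lever is down. z points out along the lever
- lever_hinge (a point): the lever's hinge: it turns about this point's y axis (the board's y); this point's z is square to the sloping face and its x runs up the slope. The tip leans 0.593 rad minus the lever's value from z towards x. The face around the lever lies 4 mm above the hinge, along z
- test_button (a joint): travel of the spring-loaded test button, m: 0 = out, 0.006 = fully in; it goes in square to the sloping face, trips the lever at about 0.004 with some 4 N, and springs out again by itself
- test_button_top (a point): centre of the top of the round white test button, 16 mm across, standing 8 mm out of the face, 68 mm to the right (-y) of the lever; its z points out of the face
- pack_tray_in (a point): black charging tray, 170 x 170 x 24 mm with 5 mm walls and a 6 mm floor (inside 160 x 160, 18 mm deep), fixed to the table. The point is the centre of the inner floor, 6 mm above the table, z up, x and y square to the walls. This is the tray for camera packs: its floor shows four broad brass plates, 36 x 50 mm, one to each quarter
- stick_tray_in (a point): black charging tray, 170 x 170 x 24 mm with 5 mm walls and a 6 mm floor (inside 160 x 160, 18 mm deep), fixed to the table. The point is the centre of the inner floor, 6 mm above the table, z up, x and y square to the walls. This is the tray for light packs: its floor shows four long thin brass rails, 150 mm long and 5 mm wide, running along y
- pack0_mid (a point): one of up to four camera battery packs: a plain grey rectangular block 52 x 39 x 23 mm, about 85 g, with a pale label on its broad faces and four small brass contacts at one end. The point is the centre of the block; x along the 52, y along the 39, z along the 23 (up as it lies). None when this one is not there
- pack1_mid (a point): one of up to four camera battery packs: a plain grey rectangular block 52 x 39 x 23 mm, about 85 g, with a pale label on its broad faces and four small brass contacts at one end. The point is the centre of the block; x along the 52, y along the 39, z along the 23 (up as it lies). None when this one is not there
- pack2_mid (a point): one of up to four camera battery packs: a plain grey rectangular block 52 x 39 x 23 mm, about 85 g, with a pale label on its broad faces and four small brass contacts at one end. The point is the centre of the block; x along the 52, y along the 39, z along the 23 (up as it lies). None when this one is not there
- pack3_mid (a point): one of up to four camera battery packs: a plain grey rectangular block 52 x 39 x 23 mm, about 85 g, with a pale label on its broad faces and four small brass contacts at one end. The point is the centre of the block; x along the 52, y along the 39, z along the 23 (up as it lies). None when this one is not there
- stick0_mid (a point): one of up to four light battery packs: two round grey cells side by side between black end caps, 72 x 38 x 20 mm over all, about 100 g. The point is its centre; x along the 72 mm, y along the 38, z along the 20 (up as it lies). None when this one is not there
- stick1_mid (a point): one of up to four light battery packs: two round grey cells side by side between black end caps, 72 x 38 x 20 mm over all, about 100 g. The point is its centre; x along the 72 mm, y along the 38, z along the 20 (up as it lies). None when this one is not there
- stick2_mid (a point): one of up to four light battery packs: two round grey cells side by side between black end caps, 72 x 38 x 20 mm over all, about 100 g. The point is its centre; x along the 72 mm, y along the 38, z along the 20 (up as it lies). None when this one is not there
- stick3_mid (a point): one of up to four light battery packs: two round grey cells side by side between black end caps, 72 x 38 x 20 mm over all, about 100 g. The point is its centre; x along the 72 mm, y along the 38, z along the 20 (up as it lies). None when this one is not there
- clamp: black ball clamp with a wing nut, 56 x 26 x 39 mm, lying among the batteries; not part of the job. Origin under its middle
- grease_tub: small white tub with a grey lid, 48 mm across, 30 mm high; not part of the job. Origin under its middle
- port_cap: black rubber cap, 62 mm across, 16 mm high; not part of the job. Origin under its middle
- ball_mount: aluminium foot with a ball on top, 32 mm across, 38 mm high; not part of the job. Origin under its middle
Not all that is in view belongs to the job. What is shaped like the part that bears stick_tray_in but blue is not meant.

How it is judged:
By the outcome, as a careful person would: the job done as asked, in the order asked, and still so for the second after the job is handed in, with the robot touching nothing.
Of pack0, pack1, pack2, pack3, stick0, stick1, stick2, stick3 only 6 to 8 are there at a start; the rules pass over those that are not, and their reading is None.
At some moment in a run one of pack0, pack1, pack2, pack3, stick0, stick1, stick2, stick3 may be knocked a few centimetres aside while the robot is not near it.
Once in a run the grip may slacken for a moment while it holds something.
It also fails if it takes over 210 s, if anything falls off the work surface, if the arm or the gripper's body presses on something with over 40 N, if the wrist force passes 120 N, or if a joint passes its speed limit or range.

## Robot

A 6-joint arm with a two-finger parallel gripper is mounted at the origin on the work surface. World frame = base frame: x ahead of the robot, y to its left, z up, the work surface at z = 0. Lengths are in m, angles in rad, forces in N, time in s.
With the tool pointing down it reaches from about 0.3 to 0.85 m from the base axis. Payload 5.4 kg.
Tool frame: the origin (TCP) lies midway between the tips of the shut fingers; the grasp point (between the pads) lies 19 mm behind it; z points along the fingers, y is the line along which they close (so a half turn about z gives the same grasp; the last joint's range is limited). The gripper opens to 85 mm and grips with 20 to 120 N. Pads are 22 mm wide; open, the fingers measure 114 mm over their backs; the gripper's body (76 mm by 85 mm) begins 54 mm behind the grasp point. The pads swing forward as they close: fully open they stand 13 mm farther back than shut.
Start: joints at [-1.485, 0.158, 1.597, -0, 1.386, -0.21], TCP at [0.168, -0.55, 0.231] pointing down, gripper open.
Joint ranges: [-2.91, 2.91], [-0.94, 2.29], [0.18, 2.7], [-1.29, 4.43], [0.17, 2.64], [-3, 3]. Speed limits (rad/s): [2.57, 2.57, 3.14, 3.14, 3.14, 3.14].

## Interface

Orientations are given as a unit quaternion [x, y, z, w].
In Python, from station import * gives the robot as it stands.
- The arm moves only by the tool move_arm, never from a script. Its argument "series" is a list of rows, each a list of 3 entries, a list of its own where there are three numbers: the shift along the tool's x, y, z in m, then the turn, a rotation vector about the tool's x, y, z in degrees, then the finger opening in m, from 0 to 0.0854. In form: [[[tx, ty, tz], [wx, wy, wz], hand], ...]. A call has exactly 10 rows; each row shifts and turns the commanded pose from where the row before left it, along the tool's axes as they then stand; what a row does not reach is not made up. A row lasts 1/10 s, in which the tool goes at most 50 mm and 8.59 degrees, less where a joint would pass 70% of its speed; a pose out of reach is approached as far as the arm can. A call is refused whole if a number of a shift passes 0.05 or a number of a turn 8.59, either way. A call with a gripper value outside its range is refused whole. The fingers move at their own pace and stop on an object; "force" is the grip in N (left out, the last holds). Time passes only in rows, so rows that do not move let the fingers close, or fill a call up. It gives the time, the measured TCP pose, the force, the opening and the grip force at its end, in the units of the state.
- read_state(): the state, without advancing time (a new reading comes with each control period).
- camera(name): name is "scene" or "top"; returns (picture, depth): 384x512x3 uint8, blue, green, red; 384x512 float32, m along the optical axis (not along the pixel's ray), 0 where there is no reading.
- camera_model(name): a dict with "camera_matrix" (3x3 intrinsics, pixels), "rvec" (rotation vector, rad) and "tvec" (3), from world to camera coordinates, as OpenCV has them. Camera axes: x right, y down, z forward; pixel columns grow to the right and rows downward; lengths in m; the calibration is good to about 2 mm. A picture is of the moment at which its call begins. camera_model takes no time and is no camera call.
- sign_off(): hands the job in; it is judged then, once.
The state is a dict: "time_s": time; "joint_positions": joint angles; "joint_velocities": joint speeds; "tau": joint torques, N m; "tcp_pos": TCP position; "eef_rot": TCP orientation; "wrist_force": force on the tool from outside, world axes, zero at the start; "torque": the same for the moment, N m; "gripper_width": finger opening in m; "finger_force": force on a finger pad.
Only numpy, scipy, OpenCV 4.12 (cv2) and the standard library are available. Lean on these libraries where they do the work, as an engineer would, in place of code of your own. Each camera call takes 0.05 s, during which the arm holds its last target. There are 200 camera calls.

## Working session

There is one attempt and no reset: what is moved stays moved. The work goes in short steps, Python scripts to look and compute and a tool call to move; the robot and the scene stay as the last step left them, time stands still between calls to the robot, and variables do not carry over. Pictures are saved under pics/ and viewed, at most 14 in all, crops included, and the job is handed in when it is done.

Besides the shell and the picture viewer there is one more tool, called after ">>>" as name([rows], argument=value, ...), one row to a line, values as JSON. move_arm: Moves the arm, as the interface text tells. Its arguments: {"type":"object","properties":{"series":{"type":"array","items":{"type":"array"}},"force":{"type":"number"}},"required":["series"]}

```bash
ls; mkdir -p pics
cat > h.py <<'E'
from station import *
import numpy as np, cv2
def cam(n):
    m=camera_model(n);K=np.array(m["camera_matrix"]);R=cv2.Rodrigues(np.array(m["rvec"],float))[0];t=np.array(m["tvec"],float).ravel();return K,R,t
def ray(n,u,v,z):
    K,R,t=cam(n);d=R.T@np.linalg.solve(K,[u,v,1.]);c=-R.T@t
    return c+d*(z-c[2])/d[2]
def cloud(n,D):
    K,R,t=cam(n);v,u=np.mgrid[:D.shape[0],:D.shape[1]]
    P=np.stack([(u-K[0,2])/K[0,0]*D,(v-K[1,2])/K[1,1]*D,D],-1)
    return (P-t)@R
def proj(n,p):
    K,R,t=cam(n);q=K@(R@np.array(p,float)+t);return q[:2]/q[2]
E
python3 - <<'E'
from h import *
for n in("top","scene"):
    p,d=camera(n);cv2.imwrite(f"pics/{n}0.png",cv2.resize(p,(800,600),interpolation=cv2.INTER_CUBIC));np.savez(f"{n}0.npz",p=p,d=d)
    K,R,t=cam(n);print(n,K[0,0],-R.T@t,R[2])
print(read_state())
E
```

```text
pics
top 408.09367233331 [ 0.38160532 -0.03583407  1.07503902] [ 0.07252862  0.0231598  -0.9970974 ]
scene 430.9060660061646 [0.95942092 0.33116458 0.90161738] [-0.52183155 -0.34173266 -0.78160772]
{'time_s': 0.1, 'joint_positions': array([-1.48508853e+00,  1.59002820e-01,  1.59807464e+00,  2.23799851e-06,
        1.38621461e+00, -2.10097263e-01]), 'joint_velocities': array([ 0.00114929, -0.00169129, -0.0039744 , -0.00118934,  0.00012725,
       -0.00157689]), 'tau': array([ 3.68808433e-04, -3.96990108e+01, -3.32336891e+01, -3.01336158e-04,
        4.16635288e-03,  1.81691752e-05]), 'tcp_pos': array([ 0.16755372, -0.54949084,  0.23042179]), 'eef_rot': array([ 9.89082018e-01,  1.47363632e-01,  5.39110383e-05, -8.47997587e-04]), 'wrist_force': array([ 0.7570153 , -0.31462945, -0.23138808]), 'torque': array([0.02755618, 0.10081759, 0.02358505]), 'finger_force': 0.0, 'gripper_width': 0.08545531297004724}
```

View pics/top0.png

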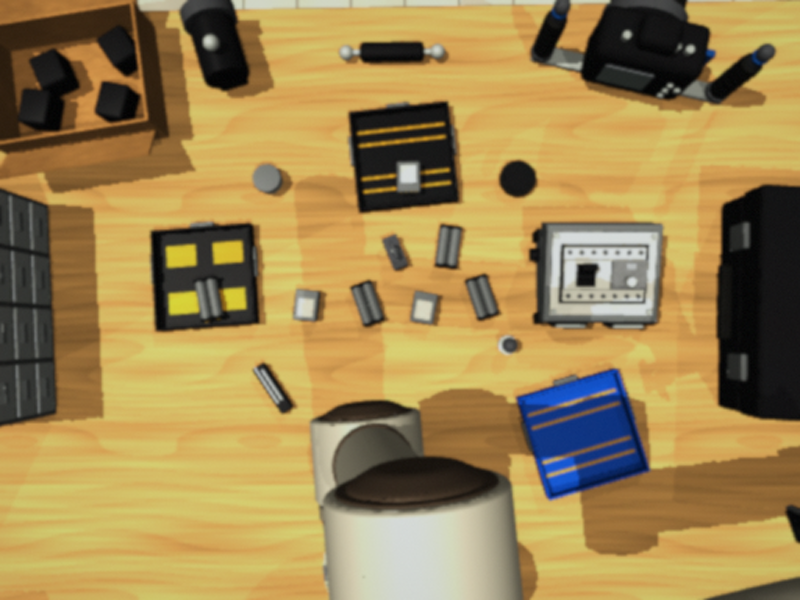

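View pics/scene0.png

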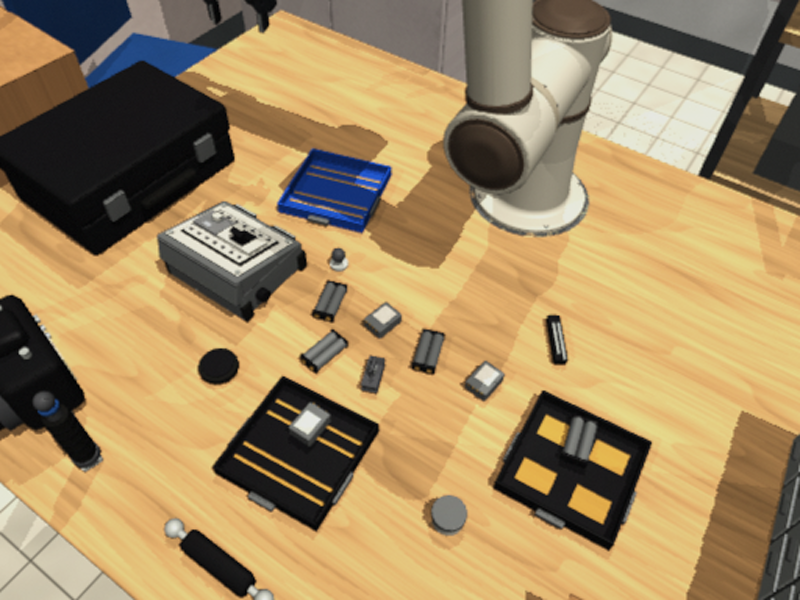

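The top view (800 px scale) shows these objects:
- **Pack tray:** (205,277), with brass plates. A stick is wrongly in it at (208,298).
- **Black stick tray:** (404,157), with rails. A pack is wrongly in it at (408,176). The blue tray at (583,433) is a decoy.
- **Packs on the table:** (307,305) and (425,307).
- **Sticks on the table:** (367,303), (449,246) and (482,297).
- **Lookalikes to leave:** the clamp (396,252), a slim black thing (272,388), the ball mount (509,345), the tub (267,179) and the cap (518,179).
- **Board:** (600,273), with the lever at (586,274) and the button at (632,282).

Next I'll measure them.

```bash
cat > seg.py <<'E'
from h import *
def blobs(n,p,d,zmin=.010,lo=(.2,-.5),hi=(.75,.45)):
    W=cloud(n,d);m=((W[...,2]>zmin)&(W[...,2]<.13)&(d>0)&(W[...,0]>lo[0])&(W[...,0]<hi[0])&(W[...,1]>lo[1])&(W[...,1]<hi[1])).astype(np.uint8)
    k,l,s,c=cv2.connectedComponentsWithStats(m,connectivity=4)
    for i in range(1,k):
        if s[i,4]<60: continue
        q=W[l==i];zt=np.percentile(q[:,2],90);top=q[q[:,2]>zt-.008]
        r=cv2.minAreaRect((top[:,:2]*1000).astype(np.float32))
        print(n,"px800",(c[i]*1.5625).round(),"c",np.round(r[0],0),"size",np.round(r[1],0),"ang",round(r[2]),"zt",round(zt*1000,1),"n",s[i,4])
if __name__=="__main__":
    for n in("top","scene"):
        f=np.load(n+"0.npz");blobs(n,f["p"],f["d"])
E
python3 seg.py
python3 - <<'E'
from h import *
f=np.load("top0.npz");p=f["p"]
a=cv2.resize(p[120:220,160:340],None,fx=4.4,fy=4.4,interpolation=cv2.INTER_CUBIC)
b=cv2.resize(p[60:140,200:310],(440,320),interpolation=cv2.INTER_CUBIC)
c=cv2.resize(p[130:225,330:440],(340,294),interpolation=cv2.INTER_CUBIC)
o=np.zeros((600,800,3),np.uint8);a=cv2.resize(a,(500,278));o[:278,:500]=a;o[280:600,:440]=b;o[280:574,450:790]=c
e=cv2.resize(p[225:270,155:195],(290,278),interpolation=cv2.INTER_CUBIC);o[:278,505:795]=e
cv2.imwrite("pics/crop0.png",o)
E
```

```text
top px800 [136. 134.] c [702. 419.] size [90. 67.] ang 4 zt 91.2 n 830
top px800 [404. 173.] c [672. -18.] size [164. 177.] ang 3 zt 27.5 n 542
top px800 [408. 177.] c [641. -28.] size [53. 39.] ang 3 zt 33.5 n 335
top px800 [517. 178.] c [ 641. -211.] size [58. 60.] ang 44 zt 19.7 n 429
top px800 [266. 178.] c [641. 210.] size [46. 46.] ang 68 zt 34.3 n 278
top px800 [202. 271.] c [480. 316.] size [178. 178.] ang 4 zt 26.9 n 861
top px800 [596. 273.] c [ 498. -328.] size [177. 102.] ang 89 zt 100.5 n 5337
top px800 [447. 246.] c [525. -93.] size [37. 72.] ang 82 zt 22.7 n 397
top px800 [394. 252.] c [516.  -4.] size [24.  9.] ang 14 zt 37.0 n 216
top px800 [480. 297.] c [ 441. -148.] size [72. 37.] ang 18 zt 22.8 n 406
top px800 [208. 299.] c [439. 307.] size [73. 38.] ang 11 zt 28.4 n 429
top px800 [366. 303.] c [431.  43.] size [73. 37.] ang 19 zt 22.8 n 399
top px800 [305. 305.] c [428. 144.] size [40. 52.] ang 83 zt 27.0 n 312
top px800 [423. 307.] c [424. -51.] size [39. 52.] ang 80 zt 27.3 n 306
top px800 [508. 345.] c [ 361. -191.] size [19. 22.] ang 55 zt 40.8 n 82
top px800
[... 563 characters left out ...]
[89. 22.] ang 34 zt 20.6 n 265
scene px800 [323. 350.] c [526. -93.] size [39. 72.] ang 81 zt 20.6 n 391
scene px800 [427. 350.] c [433.  43.] size [75. 37.] ang 19 zt 20.5 n 388
scene px800 [217. 365.] c [ 640. -211.] size [62. 58.] ang 45 zt 17.7 n 433
scene px800 [372. 372.] c [517.  -4.] size [25. 10.] ang 35 zt 37.0 n 225
scene px800 [484. 379.] c [429. 144.] size [39. 53.] ang 84 zt 24.6 n 351
scene px800 [310. 436.] c [673. -18.] size [163. 179.] ang 4 zt 25.1 n 851
scene px800 [575. 463.] c [481. 317.] size [181. 178.] ang 5 zt 25.5 n 1813
scene px800 [309. 424.] c [641. -27.] size [54. 39.] ang 1 zt 30.8 n 447
scene px800 [448. 514.] c [641. 210.] size [46. 46.] ang 30 zt 31.7 n 447
```

View pics/crop0.png

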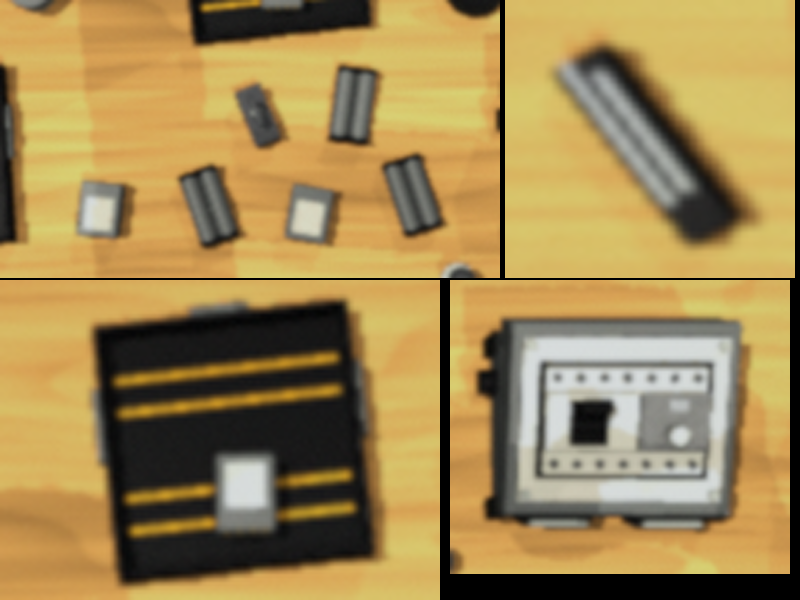

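The slim black thing measures 88x22 mm, so it is not a battery. That leaves 3 packs and 4 sticks, all lying flat with consistent heights in both views. Board front faces -x and the button is on the -y side. Next: button, lever and trays.

Run:
```python
from h import *
for n in("top","scene"):
    f=np.load(n+"0.npz");p,d=f["p"],f["d"];W=cloud(n,d)
    g=p.max(-1).astype(int)
    box=(abs(W[...,0]-.48)<.09)&(abs(W[...,1]+.33)<.1)&(W[...,2]>.05)
    fm=box&(g>150)&(np.ptp(p.astype(int),axis=2)<50);q=W[fm]
    A=np.c_[q[:,:2],np.ones(len(q))];s=np.linalg.lstsq(A,q[:,2],rcond=None)[0]
    for _ in range(5):
        r=abs(A@s-q[:,2])<.002;s=np.linalg.lstsq(A[r],q[r,2],rcond=None)[0]
    print(n,"plane",s.round(4),"slope",np.degrees(np.arctan(np.hypot(*s[:2]))),"yaw",np.degrees(np.arctan2(s[1],s[0])))
    res=W[...,2]-(W[...,:2]@s[:2]+s[2])
    m=(box&(res>.0045)).astype(np.uint8);k,l,st,c=cv2.connectedComponentsWithStats(m)
    for i in range(1,k):
        if st[i,4]>5:
            Q=W[l==i];print(" bump",c[i].round(1),st[i,4],"mean",Q.mean(0).round(4),"min",Q.min(0).round(3),"max",Q.max(0).round(3),"res",np.percentile(res[l==i],80).round(4),"grey",g[l==i].mean().round())
    q=W[box];r=cv2.minAreaRect((q[:,:2]*1000).astype(np.float32));print(" box",r)
    # trays: wall rim
    for nm,cx,cy in(("pack",.48,.317),("stick",.672,-.018)):
        reg=(abs(W[...,0]-cx)<.11)&(abs(W[...,1]-cy)<.11)
        for tag,mm in(("black",reg&(g<60)&(W[...,2]<.03)),("brass",reg&(p[...,2]>130)&(p[...,0]<90)&(W[...,2]<.012)&(W[...,2]>-.004)&(p[...,2].astype(int)-p[...,0]>90))):
            mm=cv2.morphologyEx(mm.astype(np.uint8),cv2.MORPH_OPEN,np.ones((3,3)) if tag=="black" else np.ones((1,1)))
            if tag=="brass":
                k,l,st,c=cv2.connectedComponentsWithStats(mm)
                for i in range(1,k):
                    if st[i,4]>12:
                        r=cv2.minAreaRect((W[l==i][:,:2]*1000).astype(np.float32));print("  ",nm,"brass",np.round(r[0]),np.round(r[1]),round(r[2],1),"z",np.median(W[l==i][:,2]).round(4))
            else:
                r=cv2.minAreaRect((W[mm>0][:,:2]*1000).astype(np.float32));print("  ",nm,tag,np.round(r[0]),np.round(r[1]),round(r[2],1))
```

```text
top plane [ 0.2326  0.0301 -0.0113] slope 13.201563994929337 yaw 7.382415214247664
 bump [411.2 160.8] 6 mean [ 0.5039 -0.386   0.1005] min [ 0.501 -0.39   0.099] max [ 0.508 -0.383  0.102] res 0.0074 grey 159.0
 bump [407.  160.8] 6 mean [ 0.504  -0.3761  0.1007] min [ 0.501 -0.379  0.099] max [ 0.506 -0.371  0.103] res 0.0065 grey 205.0
 bump [387.2 175.9] 1022 mean [ 0.4684 -0.3287  0.0994] min [ 0.44  -0.391  0.085] max [ 0.497 -0.265  0.128] res 0.0131 grey 144.0
 box ((474.0118103027344, -327.8601379394531), (181.15447998046875, 167.95631408691406), 89.82713317871094)
   pack black [477. 315.] [166. 170.] 4.3
   pack brass [498. 237.] [201.  74.] 22.1 z 0.0015
   pack brass [563. 388.] [24. 73.] 21.0 z 0.0016
   pack brass [520. 279.] [38. 53.] 5.9 z 0.0079
   pack brass [514. 358.] [37. 52.] 4.2 z 0.008
   pack brass [447. 417.] [18. 37.] 87.1 z 0.0018
   pack brass [441. 267.] [37. 39.] 6.5 z 0.008
   pack brass [434. 353.] [37. 49.] 3.8 z 0.0077
   pack brass [389. 324.] [168.  21.] 87.0 z 0.0016
   pack brass [377. 250.] [27.  5.] 90.0 z 0.0018
   stick black [678. -21.] [1
[... 882 characters left out ...]
484832763672)
   pack black [477. 316.] [173. 172.] 4.6
   pack brass [438. 268.] [37. 39.] 7.5 z 0.0065
   pack brass [431. 354.] [40. 50.] 4.4 z 0.0064
   pack brass [518. 280.] [37. 50.] 4.4 z 0.0066
   pack brass [512. 359.] [38. 50.] 5.9 z 0.0067
   stick black [679. -18.] [170. 170.] 5.9
   stick brass [631. -77.] [ 7. 41.] 8.5 z 0.0058
   stick brass [654. -76.] [ 6. 39.] 3.1 z 0.0064
   stick brass [622.  21.] [ 7. 54.] 5.4 z 0.0064
   stick brass [596.  74.] [34.  9.] 77.8 z 0.0009
   stick brass [644.  21.] [ 7. 59.] 2.8 z 0.0064
   stick brass [706. -16.] [  7. 148.] 5.8 z 0.0066
   stick brass [633.  71.] [36. 17.] 54.0 z 0.0001
   stick brass [728. -14.] [  7. 148.] 4.9 z 0.0064
```

Run:
```python
from h import *
o=np.zeros((600,800,3),np.uint8)
f=np.load("top0.npz");p=f["p"];o[:,:400][:400]=cv2.resize(p[150:200,360:410],(400,400),interpolation=cv2.INTER_CUBIC)
W=cloud("top",f["d"])
print("top 150.. rows; z mm at cols through lever(375) and button(404)")
for u in(375,390,404): print(u,[(int(v),int(W[v,u,0]*1000),int(W[v,u,2]*1e3)) for v in range(145,206,3)])
f=np.load("scene0.npz");p=f["p"];o[:400,400:]=cv2.resize(p[125:175,120:170],(400,400),interpolation=cv2.INTER_CUBIC)
cv2.imwrite("pics/board0.png",o[:400])
```

```text
top 150.. rows; z mm at cols through lever(375) and button(404)
375 [(145, 543, 96), (148, 535, 97), (151, 528, 99), (154, 521, 95), (157, 514, 97), (160, 506, 101), (163, 499, 96), (166, 492, 99), (169, 482, 123), (172, 475, 125), (175, 470, 105), (178, 463, 99), (181, 456, 96), (184, 449, 90), (187, 442, 84), (190, 435, 80), (193, 428, 73), (196, 421, 70), (199, 414, 69), (202, 407, 64), (205, 399, 62)]
390 [(145, 542, 98), (148, 535, 98), (151, 528, 99), (154, 521, 96), (157, 514, 95), (160, 506, 97), (163, 499, 95), (166, 492, 95), (169, 484, 101), (172, 477, 96), (175, 470, 100), (178, 463, 97), (181, 456, 94), (184, 449, 88), (187, 442, 84), (190, 435, 81), (193, 428, 77), (196, 421, 72), (199, 414, 69), (202, 406, 67), (205, 399, 62)]
404 [(145, 542, 98), (148, 535, 97), (151, 527, 99), (154, 520, 97), (157, 513, 96), (160, 506, 97), (163, 499, 96), (166, 492, 94), (169, 484, 103), (172, 477, 101), (175, 470, 98), (178, 463, 99), (181, 455, 103), (184, 449, 94), (187, 442, 84), (190, 435, 83), (193, 428, 76), (196, 421, 71), (199, 414, 67), (202, 406, 65), (205, 399, 62)]
```

View pics/board0.png

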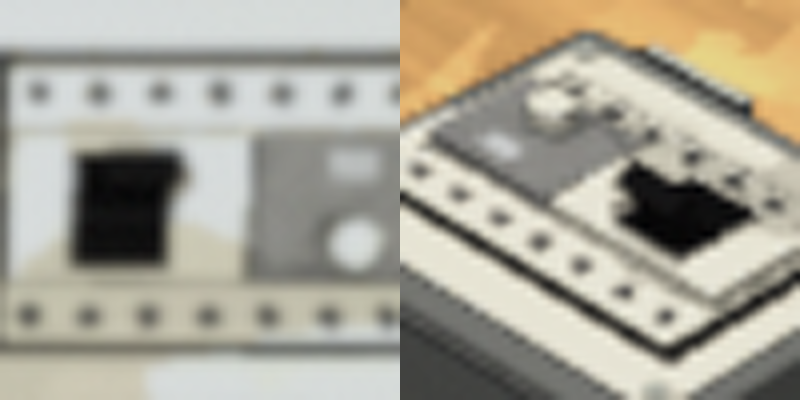

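Run:
```python
from h import *
def tri(a,b):
    P=[]
    for n in("top","scene"):
        K,R,t=cam(n);P.append(K@np.c_[R,t])
    X=cv2.triangulatePoints(P[0],P[1],np.array(a,float).reshape(2,1),np.array(b,float).reshape(2,1));X=(X[:3]/X[3]).ravel()
    print(X.round(4),"reproj err",(proj("top",X)-a).round(2),(proj("scene",X)-b).round(2))
tri((404.6,180.4),(138.75,137.9))
# colour centroids for the button
for n,(u0,u1,v0,v1) in dict(top=(398,410,174,186),scene=(133,144,133,143)).items():
    p=np.load(n+"0.npz")["p"][v0:v1,u0:u1].min(-1).astype(int);print(n);print(p)
```

```text
[ 0.4562 -0.3683  0.098 ] reproj err [-0.67  0.53] [-0.68 -0.12]
top
[[131 131 133 133 134 131 129 128 129 130 130 131]
 [130 129 129 129 127 126 126 125 127 130 131 129]
 [129 126 121 117 120 123 130 133 131 131 130 128]
 [130 120 108 107 129 150 165 167 152 137 131 130]
 [127 114 103 123 167 193 203 202 184 157 137 132]
 [122 110 110 150 192 209 214 212 203 174 145 133]
 [121 113 117 165 202 211 213 214 204 170 140 131]
 [122 117 117 158 195 209 212 210 194 156 129 129]
 [120 113 112 133 169 194 201 194 169 137 123 127]
 [108 106 105 109 125 149 164 153 131 122 122 122]
 [108 108 107 103 104 110 113 113 113 116 118 115]
 [131 131 130 128 126 127 124 125 128 129 130 130]]
scene
[[ 79  94 108 137 178 204 212 201 199 208 212]
 [101 129 141 160 191 194 192 159 160 192 200]
 [127 140 139 133 153 143 134 154 160 154 165]
 [138 131 135 161 173 194 202 165 112 112 179]
 [135 132 139 192 212 212 212 212 181 160 168]
 [131 130 117 169 201 209 210 201 166 131 147]
 [128 127 113 120 155 172 184 136  93  99 111]
 [130 127 115 115 128 140 138 125 101  93 102]
 [140 132 120 108 108 119 116 106  99 105 123]
 [180 156 138 134 129 116 107 107 122 129 129]]
```

```bash
cat > to.py <<'E'
# usage: to.py x y z yaw : prints deltas in the tool frame after a turn to that yaw (tool down)
from h import *
import sys
from scipy.spatial.transform import Rotation as Ro
def go(x,y,z,yaw,st=None):
    st=st or read_state();R=Ro.from_quat(st["eef_rot"]);f=np.radians(yaw)
    T=Ro.from_matrix(np.array([[np.cos(f),np.sin(f),0],[np.sin(f),-np.cos(f),0],[0,0,-1]]))
    d=T.inv().apply(np.array([x,y,z])-st["tcp_pos"])
    print("t",round(st["time_s"],1),"tcp",st["tcp_pos"].round(4),"turn(deg)",np.degrees((R.inv()*T).as_rotvec()).round(2),"then shift(mm)",(d*1000).round(1),"F",st["wrist_force"].round(1),"w",round(st["gripper_width"],4),"ff",round(float(st["finger_force"]),1))
if __name__=="__main__": go(*map(float,sys.argv[1:5]))
E
python3 -c "
from h import *
for u,z in((404.1,.1),(375,.105)): print(ray('top',u,180,z).round(4))
print(ray('scene',138.3,137.8,.1).round(4))"
```

```text
[ 0.4583 -0.3681  0.1   ]
[ 0.4583 -0.298   0.105 ]
[ 0.4572 -0.366   0.1   ]
```

>>> move_arm([
  [[0,0,0],[0,0,8.5],0],
  [[0,0,0],[0,0,8.45],0],
  [[0.041,-0.026,0],[0,0,0],0],
  [[0.041,-0.026,0],[0,0,0],0],
  [[0.041,-0.026,0],[0,0,0],0],
  [[0.041,-0.026,0],[0,0,0],0],
  [[0.041,-0.026,0],[0,0,0],0],
  [[0.041,-0.026,0],[0,0,0],0],
  [[0.041,-0.026,0],[0,0,0],0],
  [[0,0,0],[0,0,0],0],
], force=60)

```text
time_s: 1.1
tcp_pos: [0.4585, -0.364, 0.2307]
eef_rot: [1.0, 0.003, 0.001, -0.001]
wrist_force: [-0.7, -0.3, 0.3]
gripper_width: -0.0001
finger_force: 0.0
```

>>> move_arm([
  [[0,0,0],[0,7,0],0],
  [[0,0,0],[0,7,0],0],
  [[-0.011,0.001,0.035],[0,0,0],0],
  [[-0.011,0.001,0.035],[0,0,0],0],
  [[-0.01,0.001,0.036],[0,0,0],0],
  [[0,0,0],[0,0,0],0],
  [[0,0,0.006],[0,0,0],0],
  [[0,0,0.004],[0,0,0],0],
  [[0,0,0],[0,0,0],0],
  [[0,0,0],[0,0,0],0],
])

```text
time_s: 2.1
tcp_pos: [0.4523, -0.3718, 0.1125]
eef_rot: [0.992, 0.0, 0.123, 0.001]
wrist_force: [0.1, 1.1, 0.3]
gripper_width: -0.0002
finger_force: 0.0
```

Run:
```python
from h import *
o=[]
p,d=camera("scene");print(read_state()["wrist_force"],read_state()["tcp_pos"])
cv2.imwrite("pics/press.png",cv2.resize(p[90:190,90:220],(780,600),interpolation=cv2.INTER_CUBIC))
```

```text
[ 0.96936757  0.25043854 -0.17597574] [ 0.45218353 -0.37166738  0.11231768]
```

View pics/press.png

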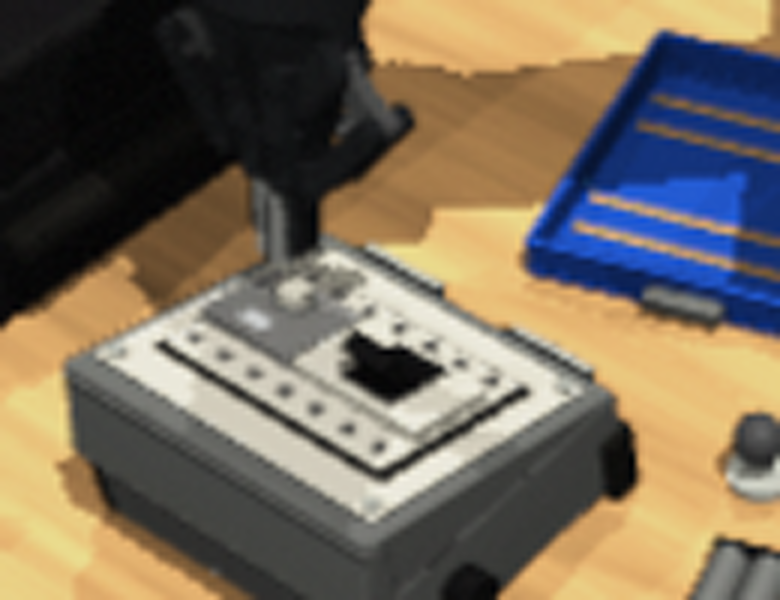

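The fingers are just over the button, about (295,290) in this crop, and the lever still stands up at (390,360).

>>> move_arm([
  [[0.002,-0.003,0.006],[0,0,0],0],
  [[0,0,0.005],[0,0,0],0],
  [[0,0,0.002],[0,0,0],0],
  [[0,0,0.001],[0,0,0],0],
  [[0,0,0.001],[0,0,0],0],
  [[0,0,0.001],[0,0,0],0],
  [[0,0,0.001],[0,0,0],0],
  [[0,0,0.001],[0,0,0],0],
  [[0,0,0],[0,0,0],0],
  [[0,0,0],[0,0,0],0],
])

```text
time_s: 3.15
tcp_pos: [0.4579, -0.3679, 0.0951]
eef_rot: [0.993, 0.0, 0.122, -0.0]
wrist_force: [-3.8, 5.9, 11.6]
gripper_width: -0.0
finger_force: 6.2
```

Run:
```python
from h import *
p,d=camera("scene");W=cloud("scene",d);print(W[135:155,140:168,2].max(),read_state()["wrist_force"],read_state()["tcp_pos"])
g=p.max(-1);b=(g[140:165,135:170]<45);print(b.sum(), np.argwhere(b).mean(0)+[140,135])
g=np.load("scene0.npz")["p"].max(-1);b=(g[140:165,135:170]<45);print(b.sum(), np.argwhere(b).mean(0)+[140,135])
```

```text
0.9016173759900807 [-4.12017749  5.96892944 11.31746148] [ 0.45791099 -0.3679692   0.0951242 ]
135 [150.07407407 156.74074074]
101 [151.72277228 154.75247525]
```

>>> move_arm([
  [[0,0,-0.02],[0,0,0],0],
  [[0,0,-0.04],[0,0,0],0],
  [[0,0,-0.04],[0,0,0],0.06],
  [[0,0,0],[0,-7,0],0.06],
  [[0,0,0],[0,-7,0],0.06],
  [[0,-0.05,0],[0,0,0],0.06],
  [[0,-0.05,0],[0,0,0],0.06],
  [[0,-0.05,0],[0,0,0],0.06],
  [[0,-0.04,0],[0,0,0],0.06],
  [[0,0,0],[0,0,0],0.06],
])

```text
time_s: 4.2
tcp_pos: [0.433, -0.1741, 0.1901]
eef_rot: [1.0, 0.002, -0.001, -0.001]
wrist_force: [-0.6, -0.8, 0.1]
gripper_width: 0.06
finger_force: 0.0
```

```bash
python3 - <<'E'
from h import *
from seg import blobs
for n in("top","scene"):
    p,d=camera(n);np.savez(n+"1.npz",p=p,d=d)
    blobs(n,p,d) if n=="scene" else 0
    if n=="scene": a=cv2.resize(p[115:185,100:190],(400,311),interpolation=cv2.INTER_CUBIC)
    else: b=cv2.resize(p[140:210,340:430],(400,311),interpolation=cv2.INTER_CUBIC); c=cv2.resize(p,(400,300))
o=np.zeros((611,800,3),np.uint8);o[:311,:400]=a;o[:311,400:]=b;o[311:,:400]=c;cv2.imwrite("pics/trip.png",o[:600])
E
python3 to.py .641 -.028 .12 4
```

```text
scene px800 [298. 210.] c [ 309. -328.] size [24. 87.] ang 2 zt 24.4 n 143
scene px800 [357. 217.] c [ 252. -219.] size [43. 97.] ang 73 zt 24.7 n 148
scene px800 [230. 256.] c [ 498. -328.] size [180. 104.] ang 89 zt 98.1 n 4302
scene px800 [337. 255.] c [ 362. -190.] size [21. 19.] ang 26 zt 38.1 n 66
scene px800 [329. 300.] c [ 441. -148.] size [73. 38.] ang 18 zt 20.7 n 340
scene px800 [382. 319.] c [424. -51.] size [42. 51.] ang 81 zt 24.9 n 300
scene px800 [556. 338.] c [292. 201.] size [90. 23.] ang 35 zt 20.1 n 264
scene px800 [323. 350.] c [526. -92.] size [39. 72.] ang 80 zt 20.5 n 391
scene px800 [427. 350.] c [432.  43.] size [74. 37.] ang 19 zt 20.5 n 390
scene px800 [217. 365.] c [ 640. -211.] size [62. 58.] ang 44 zt 17.7 n 432
scene px800 [372. 372.] c [517.  -4.] size [25.  8.] ang 22 zt 35.7 n 224
scene px800 [484. 379.] c [429. 144.] size [39. 53.] ang 84 zt 24.8 n 352
scene px800 [310. 435.] c [674. -18.] size [163. 180.] ang 4 zt 24.8 n 862
scene px800 [575. 464.] c [479. 317.] size [179. 178.] ang 3 zt 25.5 n 1822
scene px800 [308. 424.] c [641. -27.] size [54. 40.] ang 0 zt 30.7 n 448
scene px800 [448. 514.] c [641. 210.] size [47. 46.] ang 32 zt 31.8 n 450
t 4.3 tcp [ 0.4336 -0.1779  0.1908] turn(deg) [ 0.06  0.02 -3.91] then shift(mm) [ 217.3 -135.1   70.8] F [-0.4  0.   0.3] w 0.0599 ff 0.0
```

View pics/trip.png

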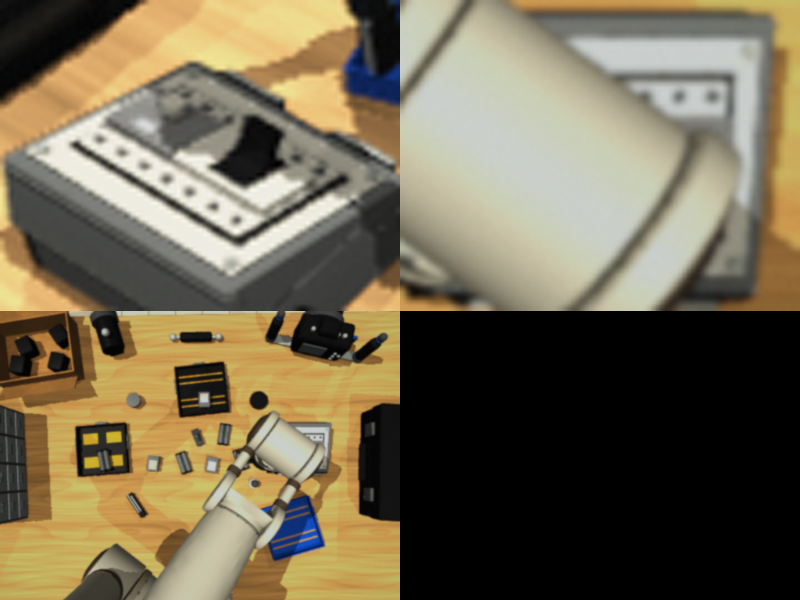

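The trip worked: the lever at (250,150) in the crop now leans to the front. Next is the misplaced pack in the stick tray.

>>> move_arm([
  [[0,0,0],[0,0,-3],0.066],
  [[0.043,-0.028,0],[0,0,0],0.066],
  [[0.043,-0.028,0],[0,0,0],0.066],
  [[0.043,-0.028,0],[0,0,0],0.066],
  [[0.043,-0.028,0],[0,0,0],0.066],
  [[0.043,-0.027,0],[0,0,0],0.066],
  [[0,0,0.04],[0,0,0],0.066],
  [[0,0,0.04],[0,0,0],0.066],
  [[0,0,0.04],[0,0,0],0.066],
  [[0,0,0.02],[0,0,0],0.066],
], force=80)

```text
time_s: 5.3
tcp_pos: [0.634, -0.033, 0.0458]
eef_rot: [1.0, 0.025, -0.003, -0.0]
wrist_force: [0.5, 0.0, 0.4]
gripper_width: 0.0661
finger_force: 0.0
```

```bash
python3 to.py .641 -.0275 .008 3
python3 - <<'E'
from h import *
p,d=camera("scene");cv2.imwrite("pics/g1.png",cv2.resize(p[200:360,120:300],(675,600),interpolation=cv2.INTER_CUBIC))
E
```

```text
t 5.3 tcp [ 0.634  -0.033   0.0458] turn(deg) [-0.06  0.36 -0.1 ] then shift(mm) [ 7.3 -5.1 37.8] F [0.5 0.  0.4] w 0.0661 ff 0.0
```

View pics/g1.png

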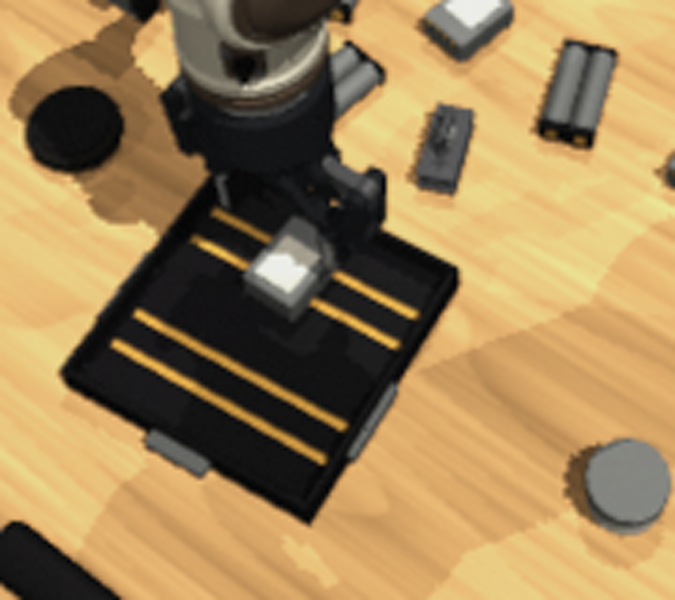

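The open hand straddles the pack, at (285,265) in this crop.

```bash
python3 to.py .641 -.0275 .008 3
```

```text
t 5.3 tcp [ 0.6324 -0.0327  0.0434] turn(deg) [-0.13  0.57 -0.11] then shift(mm) [ 8.9 -4.7 35.4] F [-2.3 -0.5 -1.7] w 0.066 ff 0.0
```

>>> move_arm([
  [[0.008,-0.005,0.01],[0,0,0],0.066],
  [[0,0,0.012],[0,0,0],0.066],
  [[0,0,0.011],[0,0,0],0.066],
  [[0,0,0],[0,0,0],0.066],
  [[0,0,0],[0,0,0],0.03],
  [[0,0,0],[0,0,0],0.03],
  [[0,0,0],[0,0,0],0.03],
  [[0,0,0],[0,0,0],0.03],
  [[0,0,0],[0,0,0],0.03],
  [[0,0,0],[0,0,0],0.03],
], force=80)

```text
time_s: 6.35
tcp_pos: [0.645, -0.0264, 0.0194]
eef_rot: [1.0, 0.026, 0.001, 0.0]
wrist_force: [-0.4, -0.3, 5.6]
gripper_width: 0.0364
finger_force: 80.4
```

```bash
python3 to.py .641 -.0275 .008 3
python3 - <<'E'
from h import *
p,d=camera("scene");cv2.imwrite("pics/g2.png",cv2.resize(p[230:310,160:260],(750,600),interpolation=cv2.INTER_CUBIC))
E
python3 to.py .641 -.0275 .008 3
```

```text
t 6.3 tcp [ 0.645  -0.0264  0.0194] turn(deg) [ 0.05 -0.12  0.  ] then shift(mm) [-4.   0.9 11.4] F [-0.4 -0.3  5.6] w 0.0364 ff 80.4
t 6.4 tcp [ 0.645  -0.0264  0.0194] turn(deg) [ 0.05 -0.12  0.01] then shift(mm) [-4.   0.9 11.4] F [-1.6 -0.4  5.7] w 0.0367 ff 80.4
```

View pics/g2.png

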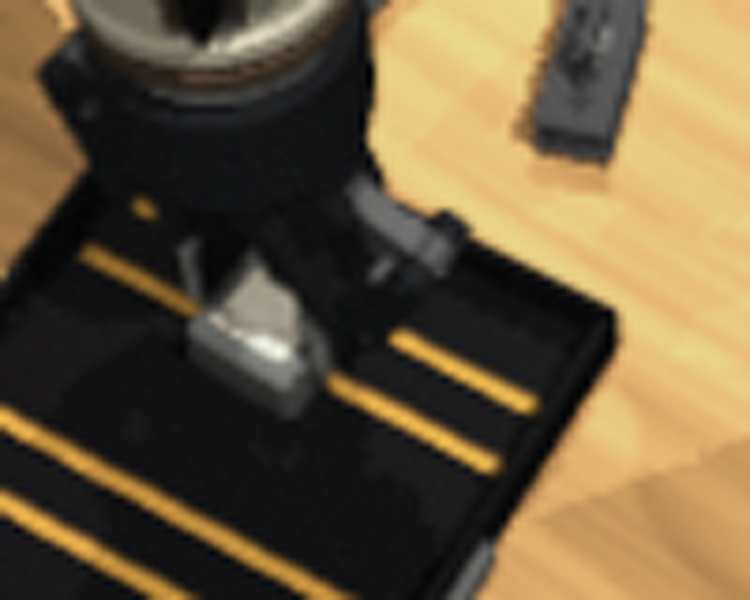

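The grasp is shallow because the arm had overshot when I read its pose. I'll regrasp 12 mm deeper.

>>> move_arm([
  [[0,0,0],[0,0,0],0.06],
  [[0,0,0],[0,0,0],0.06],
  [[-0.003,0,0.006],[0,0,0],0.06],
  [[0,0,0.006],[0,0,0],0.06],
  [[0,0,0],[0,0,0],0.06],
  [[0,0,0],[0,0,0],0.03],
  [[0,0,0],[0,0,0],0.03],
  [[0,0,0],[0,0,0],0.03],
  [[0,0,0],[0,0,0],0.03],
  [[0,0,0],[0,0,0],0.03],
], force=80)

```text
time_s: 7.4
tcp_pos: [0.6412, -0.0263, 0.0062]
eef_rot: [1.0, 0.026, 0.0, 0.0]
wrist_force: [1.0, -0.7, 1.7]
gripper_width: 0.0373
finger_force: 81.0
```

>>> move_arm([
  [[0,0,-0.03],[0,0,0],0.03],
  [[0,0,-0.05],[0,0,-1.3],0.03],
  [[-0.011,-0.044,-0.01],[0,0,0],0.03],
  [[-0.011,-0.044,0],[0,0,0],0.03],
  [[-0.011,-0.044,0],[0,0,0],0.03],
  [[-0.011,-0.044,0],[0,0,0],0.03],
  [[-0.011,-0.044,0],[0,0,0],0.03],
  [[-0.011,-0.044,0],[0,0,0],0.03],
  [[-0.011,-0.044,0],[0,0,0],0.03],
  [[-0.011,-0.044,0],[0,0,0],0.03],
])

```text
time_s: 8.4
tcp_pos: [0.5258, 0.3197, 0.0959]
eef_rot: [0.999, 0.037, -0.0, 0.0]
wrist_force: [1.3, -0.3, -1.8]
gripper_width: 0.0373
finger_force: 80.9
```

>>> move_arm([
  [[-0.011,-0.04,0],[0,0,0],0.03],
  [[0,0,0],[0,0,0],0.03],
  [[0,0,0],[0,0,0],0.03],
  [[0,0,0.04],[0,0,0],0.03],
  [[0,0,0.03],[0,0,0],0.03],
  [[0,0,0],[0,0,0],0.03],
  [[0,0,0],[0,0,0],0.03],
  [[0,0,0],[0,0,0],0.03],
  [[0,0,0],[0,0,0],0.03],
  [[0,0,0],[0,0,0],0.03],
])

```text
time_s: 9.4
tcp_pos: [0.514, 0.3576, 0.0277]
eef_rot: [0.999, 0.037, 0.001, -0.001]
wrist_force: [-0.3, 0.2, -0.1]
gripper_width: 0.0381
finger_force: 53.9
```

```bash
python3 to.py .512 .357 .008 4.3
python3 - <<'E'
from h import *
p,d=camera("scene");cv2.imwrite("pics/g3.png",cv2.resize(p[210:370,290:450],(600,600),interpolation=cv2.INTER_CUBIC))
E
```

```text
t 9.4 tcp [0.514  0.3576 0.0277] turn(deg) [-0.05 -0.15 -0.01] then shift(mm) [-2.1  0.4 19.7] F [-0.3  0.2 -0.1] w 0.0381 ff 53.9
```

View pics/g3.png

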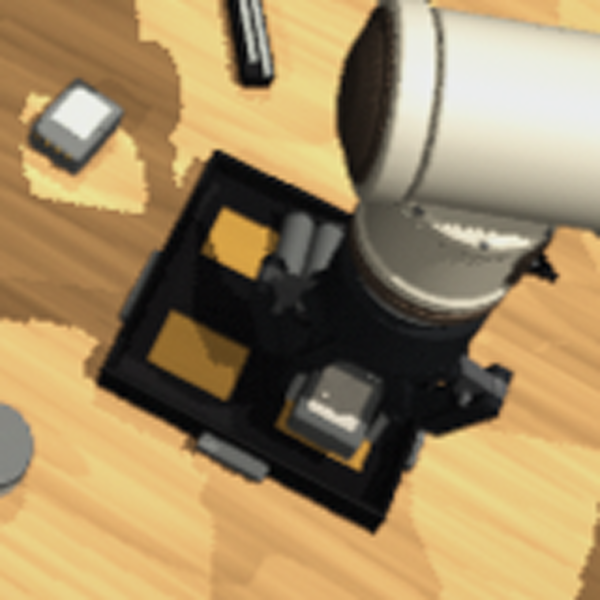

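The pack hangs level over its plate. The grip force dipped for a moment but it's still held, so I'll lower and release.

>>> move_arm([
  [[0,0,0.008],[0,0,0],0.03],
  [[0,0,0.007],[0,0,0],0.03],
  [[0,0,0.005],[0,0,0],0.03],
  [[0,0,0],[0,0,0],0.03],
  [[0,0,0],[0,0,0],0.05],
  [[0,0,0],[0,0,0],0.05],
  [[0,0,0],[0,0,0],0.05],
  [[0,0,-0.04],[0,0,0],0.05],
  [[0,0,-0.03],[0,0,-6.7],0.06],
  [[0,0,0],[0,0,0],0.06],
])

```text
time_s: 10.45
tcp_pos: [0.5165, 0.3589, 0.0814]
eef_rot: [0.995, 0.097, 0.005, -0.002]
wrist_force: [1.0, 0.7, 0.1]
gripper_width: 0.0602
finger_force: 0.0
```

>>> move_arm([
  [[-0.042,0.018,0],[0,0,0],0.06],
  [[-0.041,0.017,0],[0,0,0],0.06],
  [[0,0,0],[0,0,0],0.06],
  [[0,0,0.03],[0,0,0],0.06],
  [[0,0,0],[0,0,0],0.06],
  [[0,0,0],[0,0,0],0.06],
  [[0,0,0],[0,0,0],0.06],
  [[0,0,0],[0,0,0],0.06],
  [[0,0,0],[0,0,0],0.06],
  [[0,0,0],[0,0,0],0.06],
])

```text
time_s: 11.45
tcp_pos: [0.4385, 0.3072, 0.0466]
eef_rot: [0.995, 0.096, 0.0, -0.0]
wrist_force: [0.5, 0.6, -0.4]
gripper_width: 0.0603
finger_force: 0.0
```

```bash
python3 to.py .438 .307 .006 11
python3 - <<'E'
from seg import *
p,d=camera("scene");blobs("scene",p,d,lo=(.38,.22),hi=(.58,.42),zmin=.025)
p,d=camera("scene");blobs("scene",p,d,lo=(.38,-.2),hi=(.58,.2),zmin=.012)
E
```

```text
t 11.4 tcp [0.4385 0.3072 0.0466] turn(deg) [-0.01 -0.05  0.  ] then shift(mm) [-0.5  0.1 40.6] F [ 0.5  0.6 -0.4] w 0.0603 ff 0.0
scene px800 [562. 404.] c [451. 269.] size [23. 48.] ang 1 zt 123.7 n 265
scene px800 [622. 427.] c [437. 347.] size [22. 48.] ang 20 zt 123.4 n 286
scene px800 [590. 498.] c [513. 357.] size [54. 39.] ang 2 zt 30.9 n 445
scene px800 [329. 300.] c [ 441. -147.] size [76. 37.] ang 18 zt 20.4 n 320
scene px800 [382. 318.] c [423. -50.] size [41. 53.] ang 79 zt 24.7 n 292
scene px800 [323. 350.] c [526. -92.] size [38. 72.] ang 79 zt 20.5 n 374
scene px800 [427. 350.] c [432.  43.] size [74. 37.] ang 19 zt 20.5 n 366
scene px800 [372. 372.] c [517.  -4.] size [22. 10.] ang 35 zt 35.4 n 225
scene px800 [484. 379.] c [428. 144.] size [39. 54.] ang 84 zt 24.8 n 339
```

>>> move_arm([
  [[0,0,0.015],[0,0,0],0.06],
  [[0,0,0.015],[0,0,0],0.06],
  [[0,0,0.01],[0,0,0],0.06],
  [[0,0,0],[0,0,0],0.06],
  [[0,0,0],[0,0,0],0.03],
  [[0,0,0],[0,0,0],0.03],
  [[0,0,0],[0,0,0],0.03],
  [[0,0,0],[0,0,0],0.03],
  [[0,0,0],[0,0,0],0.03],
  [[0,0,-0.03],[0,0,0],0.03],
])

```text
time_s: 12.55
tcp_pos: [0.4346, 0.3055, 0.0327]
eef_rot: [0.995, 0.096, -0.004, 0.001]
wrist_force: [-0.7, -0.6, -1.3]
gripper_width: 0.0365
finger_force: 80.8
```

>>> move_arm([
  [[0,0,-0.05],[0,0,0],0.03],
  [[0,0,-0.01],[0,0,5.4],0.03],
  [[0.031,0.039,0],[0,0,0],0.03],
  [[0.031,0.039,0],[0,0,0],0.03],
  [[0.031,0.039,0],[0,0,0],0.03],
  [[0.031,0.039,0],[0,0,0],0.03],
  [[0.031,0.039,0],[0,0,0],0.03],
  [[0.031,0.039,0],[0,0,0],0.03],
  [[0.03,0.038,0],[0,0,0],0.03],
  [[0.03,0.038,0],[0,0,0],0.03],
])

```text
time_s: 13.55
tcp_pos: [0.714, 0.0209, 0.0956]
eef_rot: [0.999, 0.049, -0.0, -0.0]
wrist_force: [0.5, 0.9, -0.8]
gripper_width: 0.0367
finger_force: 80.9
```

>>> move_arm([
  [[0,0,0],[0,0,0],0.03],
  [[0,0,0],[0,0,0],0.03],
  [[0,0,0.04],[0,0,0],0.03],
  [[0,0,0.02],[0,0,0],0.03],
  [[0,0,0],[0,0,0],0.03],
  [[0,0,0],[0,0,0],0.03],
  [[0,0,0],[0,0,0],0.03],
  [[0,0,0],[0,0,0],0.03],
  [[0,0,0],[0,0,0],0.03],
  [[0,0,0],[0,0,0],0.03],
])

```text
time_s: 14.55
tcp_pos: [0.7136, 0.0225, 0.0369]
eef_rot: [0.999, 0.049, 0.001, 0.0]
wrist_force: [-0.3, -0.7, -0.8]
gripper_width: 0.0363
finger_force: 80.8
```

```bash
python3 to.py .713 .0225 .0065 5.6
```

```text
t 14.6 tcp [0.7136 0.0225 0.0369] turn(deg) [ 0.01 -0.07 -0.  ] then shift(mm) [-0.6 -0.1 30.4] F [-0.3 -0.7 -0.8] w 0.0363 ff 80.8
```

>>> move_arm([
  [[0,0,0.012],[0,0,0],0.03],
  [[0,0,0.01],[0,0,0],0.03],
  [[0,0,0.007],[0,0,0],0.03],
  [[0,0,0],[0,0,0],0.03],
  [[0,0,0],[0,0,0],0.05],
  [[0,0,0],[0,0,0],0.05],
  [[0,0,0],[0,0,0],0.05],
  [[0,0,-0.04],[0,0,0],0.05],
  [[0,0,-0.05],[0,0,7.8],0.06],
  [[0,0,0],[0,0,7.8],0.06],
])

```text
time_s: 15.55
tcp_pos: [0.7187, 0.0218, 0.1067]
eef_rot: [0.996, -0.09, 0.008, 0.0]
wrist_force: [0.8, -0.0, 1.7]
gripper_width: 0.0605
finger_force: 0.0
```

>>> move_arm([
  [[-0.033,0.029,0],[0,0,0],0.06],
  [[-0.033,0.029,0],[0,0,0],0.06],
  [[-0.033,0.029,0],[0,0,0],0.06],
  [[-0.033,0.029,0],[0,0,0],0.06],
  [[-0.033,0.03,0],[0,0,0],0.06],
  [[0,0,0],[0,0,0],0.06],
  [[0,0,0.04],[0,0,0],0.06],
  [[0,0,0.01],[0,0,0],0.06],
  [[0,0,0],[0,0,0],0.06],
  [[0,0,0],[0,0,0],0.06],
])

```text
time_s: 16.55
tcp_pos: [0.5261, -0.0925, 0.0477]
eef_rot: [0.996, -0.087, 0.0, 0.0]
wrist_force: [1.1, 0.0, -0.1]
gripper_width: 0.0602
finger_force: 0.0
```

```bash
python3 to.py .5255 -.0925 .0015 -10
python3 - <<'E'
from seg import *
p,d=camera("scene");blobs("scene",p,d,lo=(.38,-.2),hi=(.77,.2),zmin=.012)
E
```

```text
t 16.6 tcp [ 0.5261 -0.0925  0.0477] turn(deg) [ 0.   -0.04  0.03] then shift(mm) [-0.6  0.1 46.2] F [ 1.1  0.  -0.1] w 0.0602 ff 0.0
scene px800 [300. 310.] c [ 532. -129.] size [55. 10.] ang 76 zt 122.6 n 166
scene px800 [382. 318.] c [424. -51.] size [40. 54.] ang 78 zt 24.9 n 292
scene px800 [326. 344.] c [537. -52.] size [49. 25.] ang 87 zt 121.5 n 492
scene px800 [427. 350.] c [431.  43.] size [74. 37.] ang 19 zt 20.5 n 366
scene px800 [226. 370.] c [ 641. -190.] size [20. 53.] ang 90 zt 17.0 n 126
scene px800 [372. 372.] c [516.  -4.] size [25.  9.] ang 18 zt 35.5 n 224
scene px800 [484. 379.] c [429. 144.] size [40. 53.] ang 85 zt 24.6 n 343
scene px800 [298. 464.] c [681. -17.] size [175. 176.] ang 6 zt 25.8 n 1766
scene px800 [438. 506.] c [641. 193.] size [13. 43.] ang 90 zt 32.1 n 100
```

>>> move_arm([
  [[0,0,0.018],[0,0,0],0.06],
  [[0,0,0.018],[0,0,0],0.06],
  [[0,0,0.01],[0,0,0],0.06],
  [[0,0,0],[0,0,0],0.06],
  [[0,0,0],[0,0,0],0.03],
  [[0,0,0],[0,0,0],0.03],
  [[0,0,0],[0,0,0],0.03],
  [[0,0,0],[0,0,0],0.03],
  [[0,0,0],[0,0,0],0.03],
  [[0,0,-0.03],[0,0,0],0.03],
])

```text
time_s: 17.6
tcp_pos: [0.5223, -0.0914, 0.0284]
eef_rot: [0.996, -0.087, -0.004, -0.001]
wrist_force: [-0.4, 0.5, -1.3]
gripper_width: 0.0359
finger_force: 80.0
```

>>> move_arm([
  [[0,0,-0.05],[0,0,0],0.03],
  [[0,0,-0.01],[0,0,-7.8],0.03],
  [[0,0,0],[0,0,-7.8],0.03],
  [[0.049,-0.005,0],[0,0,0],0.03],
  [[0.049,-0.005,0],[0,0,0],0.03],
  [[0.049,-0.005,0],[0,0,0],0.03],
  [[0.049,-0.005,0],[0,0,0],0.03],
  [[0,0,0],[0,0,0],0.03],
  [[0,0,0.04],[0,0,0],0.03],
  [[0,0,0.01],[0,0,0],0.03],
])

```text
time_s: 18.6
tcp_pos: [0.7152, -0.0528, 0.0361]
eef_rot: [0.999, 0.049, -0.004, -0.001]
wrist_force: [-2.2, -0.3, -2.2]
gripper_width: 0.0364
finger_force: 80.1
```

>>> move_arm([
  [[0,0,0],[0,0,0],0.03],
  [[0,0,0],[0,0,0],0.03],
  [[0,0,0],[0,0,0],0.03],
  [[0,0,0],[0,0,0],0.03],
  [[0,0,0],[0,0,0],0.03],
  [[0,0,0],[0,0,0],0.03],
  [[0,0,0],[0,0,0],0.03],
  [[0,0,0],[0,0,0],0.03],
  [[0,0,0],[0,0,0],0.03],
  [[0,0,0],[0,0,0],0.03],
])

```text
time_s: 19.6
tcp_pos: [0.7184, -0.0536, 0.041]
eef_rot: [0.999, 0.049, -0.0, -0.0]
wrist_force: [-0.4, 0.5, -0.3]
gripper_width: 0.0361
finger_force: 80.1
```

```bash
python3 to.py .720 -.053 .008 5.6
```

```text
t 19.6 tcp [ 0.7184 -0.0536  0.041 ] turn(deg) [-0.    0.01  0.  ] then shift(mm) [ 1.6 -0.4 33. ] F [-0.4  0.5 -0.3] w 0.0361 ff 80.1
```

>>> move_arm([
  [[0.0015,0,0.014],[0,0,0],0.03],
  [[0,0,0.012],[0,0,0],0.03],
  [[0,0,0.007],[0,0,0],0.03],
  [[0,0,0],[0,0,0],0.03],
  [[0,0,0],[0,0,0],0.05],
  [[0,0,0],[0,0,0],0.05],
  [[0,0,0],[0,0,0],0.05],
  [[0,0,-0.04],[0,0,0],0.05],
  [[0,0,-0.05],[0,0,-6.2],0.06],
  [[0,0,0],[0,0,-6.2],0.06],
])

```text
time_s: 20.6
tcp_pos: [0.7252, -0.0547, 0.1075]
eef_rot: [0.987, 0.159, 0.007, 0.003]
wrist_force: [1.4, 0.0, 1.0]
gripper_width: 0.0598
finger_force: 0.0
```

>>> move_arm([
  [[-0.049,0.001,0],[0,0,0],0.06],
  [[-0.049,0,0],[0,0,0],0.06],
  [[-0.049,0.001,0],[0,0,0],0.06],
  [[-0.049,0,0],[0,0,0],0.06],
  [[-0.049,0.001,0],[0,0,0],0.06],
  [[-0.049,0.001,0],[0,0,0],0.06],
  [[0,0,0.04],[0,0,0],0.06],
  [[0,0,0.01],[0,0,0],0.06],
  [[0,0,0],[0,0,0],0.06],
  [[0,0,0],[0,0,0],0.06],
])

```text
time_s: 21.6
tcp_pos: [0.4424, -0.148, 0.0482]
eef_rot: [0.988, 0.157, -0.0, -0.0]
wrist_force: [0.5, 0.4, 0.5]
gripper_width: 0.0602
finger_force: 0.0
```

```bash
python3 - <<'E'
from seg import *
p,d=camera("scene");blobs("scene",p,d,lo=(.3,-.2),hi=(.77,.2),zmin=.012)
cv2.imwrite("pics/s2.png",cv2.resize(p[150:360,80:380],(800,560),interpolation=cv2.INTER_CUBIC))
E
python3 to.py .441 -.1475 .0015 18
```

```text
scene px800 [300. 266.] c [ 466. -181.] size [11. 38.] ang 7 zt 123.5 n 187
scene px800 [337. 288.] c [ 433. -106.] size [36. 42.] ang 9 zt 120.9 n 553
scene px800 [382. 318.] c [424. -51.] size [40. 52.] ang 80 zt 24.7 n 292
scene px800 [427. 350.] c [432.  43.] size [74. 37.] ang 19 zt 21.0 n 376
scene px800 [372. 372.] c [516.  -3.] size [25.  7.] ang 16 zt 35.7 n 224
scene px800 [225. 370.] c [ 641. -190.] size [20. 49.] ang 87 zt 17.5 n 120
scene px800 [484. 379.] c [429. 144.] size [40. 53.] ang 85 zt 24.8 n 345
scene px800 [297. 464.] c [681. -17.] size [174. 177.] ang 5 zt 25.8 n 1756
scene px800 [259. 455.] c [719. -53.] size [73. 37.] ang 8 zt 26.7 n 569
scene px800 [438. 506.] c [642. 193.] size [39. 13.] ang 1 zt 31.7 n 96
t 21.6 tcp [ 0.4428 -0.1483  0.0487] turn(deg) [ 0.03 -0.03  0.06] then shift(mm) [-1.5 -1.3 47.2] F [-0.2 -0.6 -0.5] w 0.06 ff 0.0
```

View pics/s2.png

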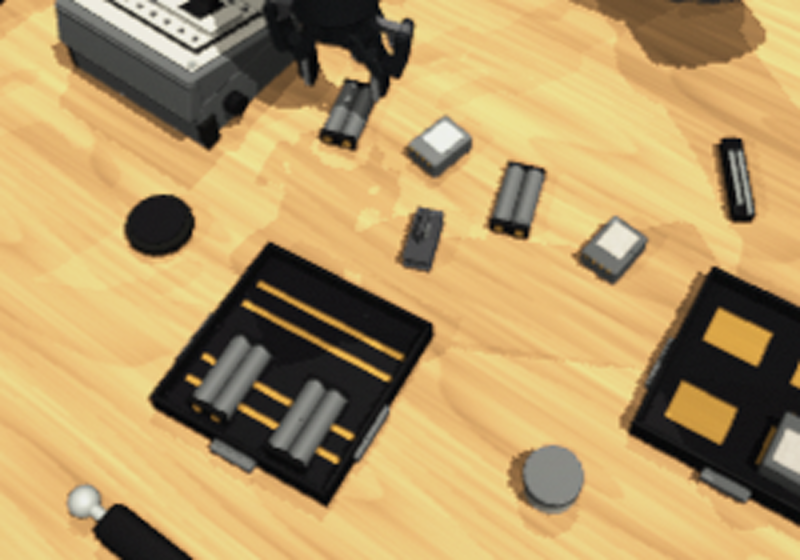

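>>> move_arm([
  [[-0.001,-0.001,0.018],[0,0,0],0.06],
  [[0,0,0.018],[0,0,0],0.06],
  [[0,0,0.011],[0,0,0],0.06],
  [[0,0,0],[0,0,0],0.06],
  [[0,0,0],[0,0,0],0.03],
  [[0,0,0],[0,0,0],0.03],
  [[0,0,0],[0,0,0],0.03],
  [[0,0,0],[0,0,0],0.03],
  [[0,0,0],[0,0,0],0.03],
  [[0,0,-0.03],[0,0,0],0.03],
])

```text
time_s: 22.65
tcp_pos: [0.4375, -0.1457, 0.0286]
eef_rot: [0.988, 0.156, -0.003, -0.003]
wrist_force: [0.5, 0.3, -1.4]
gripper_width: 0.0362
finger_force: 80.4
```

>>> move_arm([
  [[0,0,-0.05],[0,0,0],0.03],
  [[0,0,-0.01],[0,0,6.2],0.03],
  [[0,0,0],[0,0,6.2],0.03],
  [[0.042,-0.014,0],[0,0,0],0.03],
  [[0.042,-0.014,0],[0,0,0],0.03],
  [[0.042,-0.014,0],[0,0,0],0.03],
  [[0.042,-0.013,0],[0,0,0],0.03],
  [[0.042,-0.013,0],[0,0,0],0.03],
  [[0,0,0],[0,0,0],0.03],
  [[0,0,0.03],[0,0,0],0.03],
])

```text
time_s: 23.65
tcp_pos: [0.6469, -0.0597, 0.0649]
eef_rot: [0.999, 0.05, 0.004, 0.002]
wrist_force: [1.3, -0.4, -0.9]
gripper_width: 0.0361
finger_force: 80.4
```

>>> move_arm([
  [[0,0,0.02],[0,0,0],0.03],
  [[0,0,0],[0,0,0],0.03],
  [[0,0,0],[0,0,0],0.03],
  [[0,0,0],[0,0,0],0.03],
  [[0,0,0],[0,0,0],0.03],
  [[0,0,0],[0,0,0],0.03],
  [[0,0,0],[0,0,0],0.03],
  [[0,0,0],[0,0,0],0.03],
  [[0,0,0],[0,0,0],0.03],
  [[0,0,0],[0,0,0],0.03],
])

```text
time_s: 24.65
tcp_pos: [0.6426, -0.0593, 0.041]
eef_rot: [0.999, 0.049, -0.0, -0.0]
wrist_force: [0.6, -0.1, -0.8]
gripper_width: 0.0363
finger_force: 80.4
```

```bash
python3 to.py .644 -.0605 .008 5.6
```

```text
t 24.6 tcp [ 0.6426 -0.0593  0.041 ] turn(deg) [-0.    0.01 -0.  ] then shift(mm) [ 1.3  1.4 33. ] F [ 0.6 -0.1 -0.8] w 0.0363 ff 80.4
```

>>> move_arm([
  [[0.001,0.001,0.014],[0,0,0],0.03],
  [[0,0,0.012],[0,0,0],0.03],
  [[0,0,0.007],[0,0,0],0.03],
  [[0,0,0],[0,0,0],0.03],
  [[0,0,0],[0,0,0],0.05],
  [[0,0,0],[0,0,0],0.05],
  [[0,0,0],[0,0,0],0.05],
  [[0,0,-0.04],[0,0,0],0.05],
  [[0,0,-0.05],[0,0,-6.7],0.06],
  [[0,0,0],[0,0,-6.7],0.06],
])

```text
time_s: 25.65
tcp_pos: [0.649, -0.0616, 0.1063]
eef_rot: [0.986, 0.167, 0.006, 0.003]
wrist_force: [1.1, -0.3, -0.1]
gripper_width: 0.0601
finger_force: 0.0
```

>>> move_arm([
  [[-0.034,-0.034,0],[0,0,0],0.06],
  [[-0.033,-0.033,0],[0,0,0],0.06],
  [[-0.034,-0.034,0],[0,0,0],0.06],
  [[-0.033,-0.033,0],[0,0,0],0.06],
  [[-0.033,-0.033,0],[0,0,0],0.06],
  [[0,0,0],[0,0,0],0.06],
  [[0,0,0.04],[0,0,0],0.06],
  [[0,0,0.01],[0,0,0],0.06],
  [[0,0,0],[0,0,0],0.06],
  [[0,0,0],[0,0,0],0.06],
])

```text
time_s: 26.65
tcp_pos: [0.4324, 0.043, 0.0487]
eef_rot: [0.986, 0.165, 0.0, 0.0]
wrist_force: [0.8, 0.1, 0.1]
gripper_width: 0.0603
finger_force: 0.0
```

```bash
python3 - <<'E'
from seg import *
p,d=camera("scene");blobs("scene",p,d,lo=(.3,-.2),hi=(.77,.2),zmin=.012)
E
python3 to.py .432 .043 .0015 19
```

```text
scene px800 [337. 255.] c [ 364. -187.] size [19. 22.] ang 30 zt 37.6 n 69
scene px800 [390. 317.] c [449.   7.] size [28. 46.] ang 7 zt 118.7 n 467
scene px800 [455. 326.] c [430.  88.] size [38. 32.] ang 81 zt 123.7 n 225
scene px800 [427. 350.] c [431.  43.] size [74. 37.] ang 19 zt 20.5 n 369
scene px800 [226. 370.] c [ 639. -190.] size [50. 18.] ang 1 zt 17.4 n 117
scene px800 [372. 372.] c [517.  -4.] size [26.  9.] ang 15 zt 36.2 n 225
scene px800 [484. 379.] c [429. 144.] size [40. 53.] ang 85 zt 24.8 n 341
scene px800 [285. 445.] c [679. -18.] size [172. 177.] ang 6 zt 26.0 n 2239
scene px800 [303. 482.] c [714.  23.] size [72. 38.] ang 6 zt 26.6 n 601
scene px800 [438. 506.] c [641. 193.] size [13. 41.] ang 90 zt 32.2 n 99
t 26.7 tcp [0.4328 0.043  0.0492] turn(deg) [ 0.05 -0.09 -0.02] then shift(mm) [-0.8 -0.3 47.7] F [-0.3 -0.4  0.3] w 0.0598 ff 0.0
```

>>> move_arm([
  [[0,0,0.018],[0,0,0],0.06],
  [[0,0,0.018],[0,0,0],0.06],
  [[0,0,0.011],[0,0,0],0.06],
  [[0,0,0],[0,0,0],0.06],
  [[0,0,0],[0,0,0],0.03],
  [[0,0,0],[0,0,0],0.03],
  [[0,0,0],[0,0,0],0.03],
  [[0,0,0],[0,0,0],0.03],
  [[0,0,0],[0,0,0],0.03],
  [[0,0,-0.03],[0,0,0],0.03],
])

```text
time_s: 27.7
tcp_pos: [0.4285, 0.0438, 0.029]
eef_rot: [0.986, 0.165, -0.003, -0.001]
wrist_force: [0.5, 0.6, -1.2]
gripper_width: 0.0364
finger_force: 80.3
```

>>> move_arm([
  [[0,0,-0.05],[0,0,0],0.03],
  [[0,0,-0.01],[0,0,6.7],0.03],
  [[0,0,0],[0,0,6.7],0.03],
  [[0.04,0.01,0],[0,0,0],0.03],
  [[0.04,0.01,0],[0,0,0],0.03],
  [[0.04,0.01,0],[0,0,0],0.03],
  [[0.04,0.009,0],[0,0,0],0.03],
  [[0.041,0.009,0],[0,0,0],0.03],
  [[0,0,0],[0,0,0],0.03],
  [[0,0,0.03],[0,0,0],0.03],
])

```text
time_s: 28.7
tcp_pos: [0.6407, 0.0144, 0.0651]
eef_rot: [0.999, 0.049, 0.005, 0.001]
wrist_force: [0.8, 0.2, -0.7]
gripper_width: 0.0361
finger_force: 80.4
```

>>> move_arm([
  [[0,0,0.02],[0,0,0],0.03],
  [[0,0,0],[0,0,0],0.03],
  [[0,0,0],[0,0,0],0.03],
  [[0,0,0],[0,0,0],0.03],
  [[0,0,0],[0,0,0],0.03],
  [[0,0,0],[0,0,0],0.03],
  [[0,0,0],[0,0,0],0.03],
  [[0,0,0],[0,0,0],0.03],
  [[0,0,0],[0,0,0],0.03],
  [[0,0,0],[0,0,0],0.03],
])

```text
time_s: 29.7
tcp_pos: [0.6362, 0.0152, 0.041]
eef_rot: [0.999, 0.049, -0.0, -0.0]
wrist_force: [0.4, 0.8, -0.7]
gripper_width: 0.0359
finger_force: 80.3
```

```bash
python3 to.py .637 .015 .008 5.6
```

```text
t 29.7 tcp [0.6362 0.0152 0.041 ] turn(deg) [-0.  0. -0.] then shift(mm) [ 0.8  0.3 33. ] F [ 0.4  0.8 -0.7] w 0.0359 ff 80.3
```

>>> move_arm([
  [[0,0,0.014],[0,0,0],0.03],
  [[0,0,0.012],[0,0,0],0.03],
  [[0,0,0.007],[0,0,0],0.03],
  [[0,0,0],[0,0,0],0.03],
  [[0,0,0],[0,0,0],0.05],
  [[0,0,0],[0,0,0],0.05],
  [[0,0,0],[0,0,0],0.05],
  [[0,0,-0.04],[0,0,0],0.05],
  [[0,0,-0.05],[0,0,7.8],0.06],
  [[0,0,0],[0,0,7.8],0.06],
])

```text
time_s: 30.7
tcp_pos: [0.6416, 0.0144, 0.1062]
eef_rot: [0.996, -0.09, 0.007, 0.001]
wrist_force: [1.4, -0.8, 1.0]
gripper_width: 0.0598
finger_force: 0.0
```

>>> move_arm([
  [[-0.04,0.021,0],[0,0,0],0.06],
  [[-0.04,0.021,0],[0,0,0],0.06],
  [[-0.04,0.02,0],[0,0,0],0.06],
  [[-0.039,0.02,0],[0,0,0],0.06],
  [[-0.039,0.02,0],[0,0,0],0.06],
  [[0,0,0],[0,0,0],0.06],
  [[0,0,0.04],[0,0,0],0.06],
  [[0,0,0.01],[0,0,0],0.06],
  [[0,0,0],[0,0,0],0.06],
  [[0,0,0],[0,0,0],0.06],
])

```text
time_s: 31.7
tcp_pos: [0.4244, -0.051, 0.0487]
eef_rot: [0.996, -0.087, 0.0, 0.0]
wrist_force: [0.9, -0.3, -0.2]
gripper_width: 0.06
finger_force: 0.0
```

```bash
python3 - <<'E'
from seg import *
p,d=camera("scene");blobs("scene",p,d,lo=(.3,-.2),hi=(.77,.2),zmin=.012)
E
python3 to.py .424 -.051 .0015 -10
```

```text
scene px800 [337. 255.] c [ 362. -189.] size [20. 21.] ang 59 zt 38.1 n 66
scene px800 [361. 277.] c [429. -85.] size [62. 13.] ang 70 zt 123.4 n 201
scene px800 [389. 310.] c [435. -12.] size [49. 29.] ang 82 zt 122.1 n 488
scene px800 [372. 372.] c [516.  -4.] size [26. 10.] ang 35 zt 36.2 n 223
scene px800 [225. 371.] c [ 642. -191.] size [18. 50.] ang 90 zt 17.5 n 119
scene px800 [484. 379.] c [429. 144.] size [39. 53.] ang 85 zt 24.8 n 342
scene px800 [294. 444.] c [681. -18.] size [176. 178.] ang 6 zt 26.3 n 2742
scene px800 [303. 482.] c [714.  23.] size [72. 37.] ang 6 zt 26.5 n 602
scene px800 [438. 506.] c [642. 193.] size [13. 39.] ang 89 zt 31.5 n 101
t 31.8 tcp [ 0.4248 -0.0512  0.0492] turn(deg) [ 0.02 -0.1   0.02] then shift(mm) [-0.8 -0.  47.7] F [ 0.  -0.3  0.1] w 0.0602 ff 0.0
```

>>> move_arm([
  [[0,0,0.018],[0,0,0],0.06],
  [[0,0,0.018],[0,0,0],0.06],
  [[0,0,0.011],[0,0,0],0.06],
  [[0,0,0],[0,0,0],0.06],
  [[0,0,0],[0,0,0],0.03],
  [[0,0,0],[0,0,0],0.03],
  [[0,0,0],[0,0,0],0.03],
  [[0,0,0],[0,0,0],0.03],
  [[0,0,0],[0,0,0],0.03],
  [[0,0,-0.03],[0,0,0],0.03],
])

```text
time_s: 32.75
tcp_pos: [0.4206, -0.0497, 0.029]
eef_rot: [0.996, -0.087, -0.003, -0.001]
wrist_force: [0.2, -0.5, 0.1]
gripper_width: 0.0374
finger_force: 80.5
```

>>> move_arm([
  [[0,0,-0.05],[0,0,0],0.03],
  [[0,0,-0.01],[0,0,-7.1],0.03],
  [[0,0,0],[0,0,-7.2],0.03],
  [[0.017,-0.046,0],[0,0,0],0.03],
  [[0.017,-0.046,0],[0,0,0],0.03],
  [[0.017,-0.046,0],[0,0,0],0.03],
  [[0.017,-0.046,0],[0,0,0],0.03],
  [[0.017,-0.046,0],[0,0,0],0.03],
  [[0.017,-0.046,0],[0,0,0],0.03],
  [[0.016,-0.047,0],[0,0,0],0.03],
])

```text
time_s: 33.75
tcp_pos: [0.5172, 0.2822, 0.0913]
eef_rot: [0.999, 0.038, 0.0, 0.0]
wrist_force: [0.9, -0.6, -0.3]
gripper_width: 0.0372
finger_force: 80.6
```

>>> move_arm([
  [[0,0,0],[0,0,0],0.03],
  [[0,0,0.03],[0,0,0],0.03],
  [[0,0,0.02],[0,0,0],0.03],
  [[0,0,0],[0,0,0],0.03],
  [[0,0,0],[0,0,0],0.03],
  [[0,0,0],[0,0,0],0.03],
  [[0,0,0],[0,0,0],0.03],
  [[0,0,0],[0,0,0],0.03],
  [[0,0,0],[0,0,0],0.03],
  [[0,0,0],[0,0,0],0.03],
])

```text
time_s: 34.75
tcp_pos: [0.5171, 0.2801, 0.0413]
eef_rot: [0.999, 0.037, 0.0, -0.0]
wrist_force: [0.7, -0.4, -1.7]
gripper_width: 0.0373
finger_force: 80.8
```

```bash
python3 to.py .518 .280 .008 4.3
python3 - <<'E'
from seg import *
p,d=camera("scene");blobs("scene",p,d,lo=(.3,-.2),hi=(.6,.2),zmin=.012)
E
```

```text
t 34.8 tcp [0.5171 0.2801 0.0413] turn(deg) [-0.01 -0.02 -0.  ] then shift(mm) [ 0.9  0.2 33.3] F [ 0.7 -0.4 -1.7] w 0.0373 ff 80.8
scene px800 [337. 255.] c [ 362. -189.] size [17. 22.] ang 47 zt 37.7 n 67
scene px800 [372. 372.] c [517.  -3.] size [24. 10.] ang 35 zt 35.7 n 225
scene px800 [484. 379.] c [429. 144.] size [40. 53.] ang 85 zt 24.8 n 342
scene px800 [349. 413.] c [593.   5.] size [ 13. 106.] ang 0 zt 25.4 n 169
```

>>> move_arm([
  [[0.001,0,0.014],[0,0,0],0.03],
  [[0,0,0.012],[0,0,0],0.03],
  [[0,0,0.007],[0,0,0],0.03],
  [[0,0,0],[0,0,0],0.03],
  [[0,0,0],[0,0,0],0.05],
  [[0,0,0],[0,0,0],0.05],
  [[0,0,0],[0,0,0],0.05],
  [[0,0,-0.04],[0,0,0],0.05],
  [[0,0,-0.05],[0,0,5.1],0.06],
  [[0,0,0],[0,0,5.2],0.06],
])

```text
time_s: 35.8
tcp_pos: [0.5231, 0.2818, 0.1056]
eef_rot: [0.999, -0.054, 0.006, -0.002]
wrist_force: [1.2, 0.1, 0.4]
gripper_width: 0.0599
finger_force: 0.0
```

>>> move_arm([
  [[-0.018,0.036,0],[0,0,0],0.06],
  [[-0.018,0.036,0],[0,0,0],0.06],
  [[-0.018,0.036,0],[0,0,0],0.06],
  [[-0.019,0.036,0],[0,0,0],0.06],
  [[0,0,0],[0,0,0],0.06],
  [[0,0,0.04],[0,0,0],0.06],
  [[0,0,0.01],[0,0,0],0.06],
  [[0,0,0],[0,0,0],0.06],
  [[0,0,0],[0,0,0],0.06],
  [[0,0,0],[0,0,0],0.06],
])

```text
time_s: 36.8
tcp_pos: [0.4317, 0.1449, 0.0494]
eef_rot: [0.999, -0.052, 0.001, -0.0]
wrist_force: [0.5, -0.1, 0.7]
gripper_width: 0.06
finger_force: 0.0
```

```bash
python3 - <<'E'
from seg import *
p,d=camera("scene");blobs("scene",p,d,lo=(.3,-.2),hi=(.6,.45),zmin=.012)
E
python3 to.py .429 .144 .0015 -6
```

```text
scene px800 [337. 255.] c [ 361. -190.] size [18. 21.] ang 60 zt 38.1 n 67
scene px800 [464. 337.] c [439. 100.] size [43. 26.] ang 44 zt 124.9 n 228
scene px800 [558. 351.] c [314. 215.] size [39. 22.] ang 33 zt 20.0 n 111
scene px800 [495. 374.] c [447. 183.] size [41. 34.] ang 47 zt 120.4 n 594
scene px800 [372. 372.] c [517.  -3.] size [24.  9.] ang 9 zt 36.2 n 222
scene px800 [573. 473.] c [480. 316.] size [177. 179.] ang 4 zt 24.8 n 1213
scene px800 [349. 413.] c [593.   5.] size [108.  13.] ang 90 zt 25.1 n 166
scene px800 [537. 470.] c [517. 280.] size [54. 38.] ang 4 zt 31.0 n 460
scene px800 [589. 500.] c [514. 357.] size [54. 39.] ang 3 zt 31.0 n 505
t 36.9 tcp [0.4316 0.1449 0.0493] turn(deg) [-0.02 -0.14  0.03] then shift(mm) [-2.5  1.1 47.8] F [ 0.2  0.  -1. ] w 0.06 ff 0.0
```

>>> move_arm([
  [[-0.002,0.001,0.018],[0,0,0],0.06],
  [[0,0,0.018],[0,0,0],0.06],
  [[0,0,0.011],[0,0,0],0.06],
  [[0,0,0],[0,0,0],0.06],
  [[0,0,0],[0,0,0],0.03],
  [[0,0,0],[0,0,0],0.03],
  [[0,0,0],[0,0,0],0.03],
  [[0,0,0],[0,0,0],0.03],
  [[0,0,0],[0,0,0],0.03],
  [[0,0,-0.03],[0,0,0],0.03],
])

```text
time_s: 37.85
tcp_pos: [0.425, 0.1435, 0.0287]
eef_rot: [0.999, -0.052, -0.004, 0.0]
wrist_force: [0.1, -0.5, -0.9]
gripper_width: 0.0375
finger_force: 80.5
```

>>> move_arm([
  [[0,0,-0.05],[0,0,0],0.03],
  [[0,0,-0.01],[0,0,-5.1],0.03],
  [[0,0,0],[0,0,-5.2],0.03],
  [[0.007,-0.043,0],[0,0,0],0.03],
  [[0.007,-0.043,0],[0,0,0],0.03],
  [[0.006,-0.042,0],[0,0,0],0.03],
  [[0,0,0],[0,0,0],0.03],
  [[0,0,0.03],[0,0,0],0.03],
  [[0,0,0.02],[0,0,0],0.03],
  [[0,0,0],[0,0,0],0.03],
])

```text
time_s: 38.85
tcp_pos: [0.4356, 0.2716, 0.038]
eef_rot: [0.999, 0.037, -0.003, 0.001]
wrist_force: [-1.3, -0.5, -0.9]
gripper_width: 0.0374
finger_force: 80.9
```

>>> move_arm([
  [[0,0,0],[0,0,0],0.03],
  [[0,0,0],[0,0,0],0.03],
  [[0,0,0],[0,0,0],0.03],
  [[0,0,0],[0,0,0],0.03],
  [[0,0,0],[0,0,0],0.03],
  [[0,0,0],[0,0,0],0.03],
  [[0,0,0],[0,0,0],0.03],
  [[0,0,0],[0,0,0],0.03],
  [[0,0,0],[0,0,0],0.03],
  [[0,0,0],[0,0,0],0.03],
])

```text
time_s: 39.85
tcp_pos: [0.4385, 0.2729, 0.041]
eef_rot: [0.999, 0.037, -0.0, 0.0]
wrist_force: [-0.5, 0.5, -1.6]
gripper_width: 0.0379
finger_force: 80.9
```

```bash
python3 to.py .440 .274 .008 4.3
```

```text
t 39.9 tcp [0.4385 0.2729 0.041 ] turn(deg) [ 0.    0.01 -0.  ] then shift(mm) [ 1.5 -1.  33. ] F [-0.5  0.5 -1.6] w 0.0379 ff 80.9
```

>>> move_arm([
  [[0.001,-0.001,0.014],[0,0,0],0.03],
  [[0,0,0.012],[0,0,0],0.03],
  [[0,0,0.007],[0,0,0],0.03],
  [[0,0,0],[0,0,0],0.03],
  [[0,0,0],[0,0,0],0.05],
  [[0,0,0],[0,0,0],0.05],
  [[0,0,0],[0,0,0],0.05],
  [[0,0,-0.04],[0,0,0],0.05],
  [[0,0,-0.05],[0,0,0],0.05],
  [[0,0,-0.05],[0,0,4.3],0.05],
])

```text
time_s: 40.85
tcp_pos: [0.4387, 0.2737, 0.1488]
eef_rot: [1.0, -0.001, -0.001, 0.0]
wrist_force: [1.8, -0.6, -0.0]
gripper_width: 0.0499
finger_force: 0.0
```

>>> move_arm([
  [[-0.004,0.048,0],[0,0,0],0],
  [[-0.004,0.048,0],[0,0,0],0],
  [[-0.004,0.048,0],[0,0,0],0],
  [[-0.004,0.048,0],[0,0,0],0],
  [[-0.004,0.048,0],[0,0,0],0],
  [[-0.004,0.048,0],[0,0,0],0],
  [[-0.004,0.048,0],[0,0,0],0],
  [[-0.004,0.048,0],[0,0,0],0],
  [[-0.004,0.048,0],[0,0,0],0],
  [[-0.004,0.048,0],[0,0,0],0],
])

```text
time_s: 41.85
tcp_pos: [0.3989, -0.208, 0.1479]
eef_rot: [1.0, -0.0, 0.0, 0.0]
wrist_force: [0.8, -0.2, 0.9]
gripper_width: 0.0006
finger_force: 0.0
```

>>> move_arm([
  [[0,0.046,0],[0,0,0],0],
  [[0,0.047,0],[0,0,0],0],
  [[0,0,0],[0,0,0],0],
  [[0,0,0],[0,0,0],0],
  [[0,0,0],[0,0,0],0],
  [[0,0,0],[0,0,0],0],
  [[0,0,0],[0,0,0],0],
  [[0,0,0],[0,0,0],0],
  [[0,0,0],[0,0,0],0],
  [[0,0,0],[0,0,0],0],
])

```text
time_s: 42.85
tcp_pos: [0.3996, -0.2988, 0.1481]
eef_rot: [1.0, 0.0, 0.0, 0.0]
wrist_force: [-0.0, 0.6, 0.3]
gripper_width: -0.0001
finger_force: 0.0
```

```bash
python3 to.py .41 -.299 .108 0
python3 - <<'E'
from seg import *
o=[]
for n in("top","scene"):
    p,d=camera(n);o.append(cv2.resize(p,(400,300),interpolation=cv2.INTER_AREA))
    if n=="scene":
        o2=cv2.resize(p[110:180,90:200],(400,255),interpolation=cv2.INTER_CUBIC)
        W=cloud(n,d);r=W[(abs(W[...,0]-.46)<.04)&(abs(W[...,1]+.299)<.008)&(W[...,2]<.14)];r=r[np.argsort(r[:,0])];print((r[::4]*1000).astype(int)[:,[0,2]].tolist())
    else: o3=cv2.resize(p[60:215,85:310],(400,276),interpolation=cv2.INTER_CUBIC)
    blobs(n,p,d,lo=(.36,-.2),hi=(.78,.45),zmin=.012)
im=np.zeros((580,800,3),np.uint8);im[:300,:400]=o[0];im[:300,400:]=o[1];im[300:576,:400]=o3;im[300:555,400:]=o2
cv2.imwrite("pics/chk.png",im)
E
```

```text
t 42.9 tcp [ 0.3996 -0.2988  0.1481] turn(deg) [ 0.01 -0.01  0.02] then shift(mm) [10.4  0.2 40.1] F [-0.   0.6  0.3] w -0.0001 ff 0.0
top px800 [137. 126.] c [717. 419.] size [122.  67.] ang 3 zt 90.6 n 1103
top px800 [402. 155.] c [681. -18.] size [178. 176.] ang 5 zt 28.6 n 2367
top px800 [505. 178.] c [ 640. -190.] size [19. 54.] ang 89 zt 20.2 n 115
top px800 [266. 178.] c [641. 210.] size [47. 46.] ang 61 zt 34.2 n 274
top px800 [202. 271.] c [478. 316.] size [174. 178.] ang 4 zt 27.0 n 807
top px800 [394. 252.] c [515.  -4.] size [24.  9.] ang 14 zt 38.1 n 216
top px800 [224. 253.] c [516. 279.] size [52. 39.] ang 5 zt 32.7 n 336
top px800 [178. 255.] c [513. 356.] size [52. 40.] ang 1 zt 32.8 n 339
top px800 [227. 299.] c [438. 273.] size [52. 41.] ang 5 zt 32.6 n 333
[[420, 70], [424, 70], [431, 77], [433, 76], [437, 80], [446, 113], [449, 115], [452, 117], [454, 118], [454, 113], [455, 121], [456, 110], [458, 111], [459, 109], [460, 107], [461, 107], [462, 106], [464, 105], [464, 102], [466, 99], [467, 99], [470, 99], [471, 95], [473, 96], [474, 97], [477, 98], [480, 98], [481, 95], [484, 98], [485, 101], [488, 99], [489, 97], [490, 98], [491, 94], [492, 94], [494, 94], [498, 95], [499, 96]]
scene px800 [226. 370.] c [ 639. -190.] size [53. 19.] ang 1 zt 17.7 n 118
scene px800 [372. 372.] c [516.  -4.] size [25. 10.] ang 35 zt 36.2 n 224
scene px800 [295. 451.] c [682. -18.] size [177. 178.] ang 6 zt 26.3 n 3376
scene px800 [574. 473.] c [481. 317.] size [180. 179.] ang 4 zt 24.9 n 1211
scene px800 [558. 426.] c [439. 274.] size [54. 39.] ang 4 zt 30.8 n 405
scene px800 [537. 470.] c [517. 280.] size [54. 38.] ang 4 zt 30.9 n 456
scene px800 [589. 500.] c [514. 357.] size [53. 39.] ang 2 zt 30.8 n 503
scene px800 [448. 513.] c [641. 210.] size [46. 46.] ang 83 zt 31.8 n 439
```

View pics/chk.png

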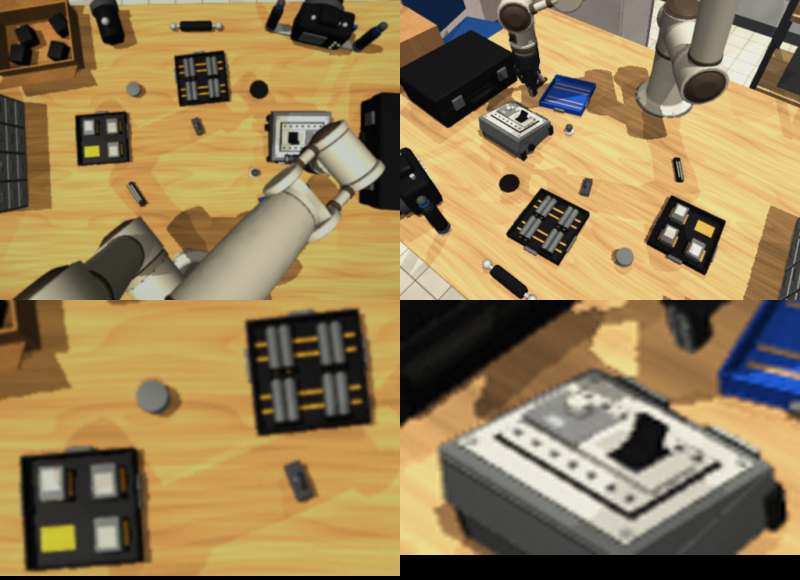

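All seven batteries lie flat in their trays and the lever is still dropped at (640,440) in the crop. Now I'll lift the lever.

>>> move_arm([
  [[0,0,0.039],[0,0,0],0],
  [[0,0,0],[0,0,0],0],
  [[0,0,0],[0,0,0],0],
  [[0.01,0,0],[0,0,0],0],
  [[0.01,0,0],[0,0,0],0],
  [[0.01,0,0],[0,0,0],0],
  [[0.01,0,0],[0,0,0],0],
  [[0.01,0,0],[0,0,0],0],
  [[0.008,0,0],[0,0,0],0],
  [[0,0,0],[0,0,0],0],
])

```text
time_s: 43.95
tcp_pos: [0.4602, -0.3006, 0.1121]
eef_rot: [1.0, 0.0, 0.002, 0.002]
wrist_force: [-1.0, 0.5, -0.1]
gripper_width: 0.0
finger_force: 0.0
```

```bash
python3 to.py .459 -.299 .108 0
python3 - <<'E'
from seg import *
p,d=camera("scene");W=cloud("scene",d);r=W[(abs(W[...,0]-.48)<.03)&(abs(W[...,1]+.299)<.008)&(W[...,2]<.14)];r=r[np.argsort(r[:,0])];print((r[::4]*1000).astype(int)[:,[0,2]].tolist())
E
```

```text
t 44.0 tcp [ 0.4602 -0.3006  0.1121] turn(deg) [ 0.23 -0.24  0.03] then shift(mm) [-1.2 -1.6  4.1] F [-1.   0.5 -0.1] w 0.0 ff 0.0
[[450, 92], [455, 91], [456, 93], [458, 94], [464, 100], [466, 123], [467, 112], [467, 127], [469, 119], [470, 129], [470, 138], [470, 139], [470, 127], [471, 121], [472, 136], [475, 120], [476, 97], [477, 96], [479, 124], [480, 99], [480, 118], [481, 119], [482, 100], [483, 100], [484, 99], [485, 98], [489, 98], [490, 94], [490, 98], [492, 95], [493, 93], [495, 93], [497, 92], [500, 95], [503, 95], [506, 96], [508, 97]]
```

>>> move_arm([
  [[0.003,0,0],[0,0,0],0],
  [[0,0,0],[0,0,0],0],
  [[0,0,0],[0,0,0],0],
  [[-0.03,0,0],[0,0,0],0],
  [[-0.03,0,0],[0,0,0],0],
  [[0,0,-0.05],[0,0,0],0],
  [[0,0,-0.04],[0,0,0],0],
  [[0,0,0],[0,0,0],0],
  [[0,0,0],[0,0,0],0],
  [[0,0,0],[0,0,0],0],
])

```text
time_s: 45.0
tcp_pos: [0.3999, -0.2982, 0.1975]
eef_rot: [1.0, -0.0, -0.001, -0.001]
wrist_force: [0.4, 0.5, -0.0]
gripper_width: 0.0001
finger_force: 0.0
```

Run:
```python
from seg import *
p,d=camera("scene");W=cloud("scene",d);r=W[(abs(W[...,0]-.465)<.04)&(abs(W[...,1]+.299)<.008)&(W[...,2]<.14)];r=r[r[:,2]>.104];print((r*1000).astype(int)[:,[0,2]].tolist(),read_state()["wrist_force"])
blobs("scene",p,d,lo=(.36,-.2),hi=(.78,.45),zmin=.012)
q=np.load("scene0.npz")["p"]
cv2.imwrite("pics/fin.png",np.hstack([cv2.resize(a[110:180,90:200],(400,255),interpolation=cv2.INTER_CUBIC) for a in(p,q)]))
```

```text
[[477, 122], [475, 122], [480, 121], [479, 121], [477, 121], [476, 122], [475, 122], [482, 120], [480, 119], [480, 121], [477, 119], [477, 122], [476, 122], [484, 120], [482, 118], [481, 119], [481, 122], [479, 120], [477, 119], [480, 112], [484, 120], [483, 120], [477, 104], [477, 105]] [ 0.31816338 -0.27148492 -0.75429714]
scene px800 [225. 370.] c [ 640. -190.] size [52. 20.] ang 1 zt 17.8 n 113
scene px800 [372. 372.] c [517.  -3.] size [21. 10.] ang 35 zt 35.3 n 225
scene px800 [295. 451.] c [679. -18.] size [171. 179.] ang 5 zt 26.2 n 3383
scene px800 [574. 473.] c [479. 316.] size [176. 178.] ang 5 zt 24.9 n 1226
scene px800 [558. 427.] c [439. 274.] size [53. 39.] ang 4 zt 30.9 n 410
scene px800 [537. 470.] c [517. 280.] size [52. 39.] ang 4 zt 30.9 n 460
scene px800 [589. 499.] c [514. 357.] size [55. 39.] ang 2 zt 30.9 n 500
scene px800 [448. 514.] c [641. 210.] size [48. 46.] ang 33 zt 32.0 n 440
```

View pics/fin.png

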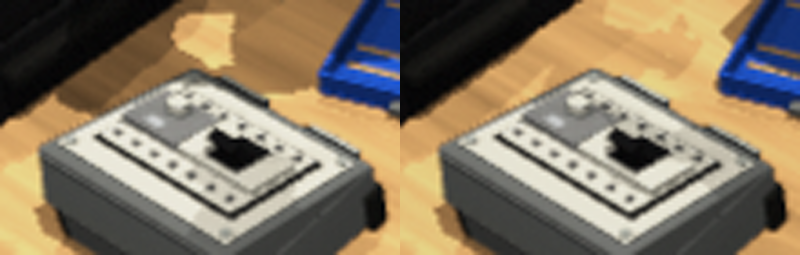

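The lever at (235,150) now looks the same as in the starting view (635,150), fully up. The batteries haven't moved and the arm is clear, so I'm handing in.

```bash
python3 -c "
from station import *
print(sign_off())"
```

```text
the job is handed in; nothing more can be done
None
```

The job is handed in at about 45 s of the 210 s: the board was tripped first, all three camera packs and four light packs lie flat in their own trays, and the lever is fully up again with the other kit left in place.

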